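# Exchange the sample cup behind the bottles

## Robot

A 6-joint arm with a two-finger parallel gripper is mounted at the origin on a cart in front of the work surface, level with it; the furniture and walls round the work are solid. World frame = base frame: x ahead of the robot, y to its left, z up, the work surface at z = 0. Lengths are in m, angles in rad, forces in N, time in s.
With the tool pointing down it reaches from about 0.375 to 0.9 m from the base axis. Payload 3.1 kg.
Tool frame: the origin (TCP) lies between the finger pads; the fingertips stand 19 mm ahead of it and the grasp point (between the pads) is the TCP; z points along the fingers, y is the direction in which the jaws open and shut (so a half turn about z gives the same grasp; the last joint's range is limited). The gripper opens to 87 mm and grips with 3 to 60 N. Pads are 19 mm wide; open, the fingers measure 117 mm over their backs; the gripper's body (75 mm by 190 mm) begins 51 mm behind the grasp point.
Start: joints at [1.036, 0.527, 1.433, -0, 1.181, -0.178], TCP at [0.218, 0.586, 0.242] pointing down, gripper open.
Joint ranges: [-3.08, 3.08], [-0.75, 2.2], [0.22, 2.44], [-1.43, 4.57], [0, 2.65], [-2.85, 2.85]. Speed limits (rad/s): [2.79, 2.79, 3.14, 3.14, 3.14, 3.14].

## Interface

Orientations are given as a unit quaternion [x, y, z, w].
In Python, from rig import robot gives the robot as it stands.
- The arm moves only by the tool apply_moves, never from a script. Its argument "series" is a list of rows, each a list of 7 numbers: the shift along the tool's x, y, z in cm, then the turn, a rotation vector about the tool's x, y, z in degrees, then the opening, from 0 (shut) to 1 (fully open). In form: [[dx, dy, dz, rx, ry, rz, grip], ...]. A call has 1 to 5 rows; each row is the pose to reach, as a shift and turn from the pose commanded when the call began, along the tool's axes at that moment; what a row does not reach only later rows make up. A row lasts 1/12 s, in which the tool goes at most 41.7 mm and 7.16 degrees, less where a joint would pass 70% of its speed; a pose out of reach is approached as far as the arm can. A call with a gripper value outside its range is refused whole. The fingers move at their own pace and stop on an object; "newtons" is the grip in N (left out, the last holds). Time passes only in rows, so rows that repeat a pose let the fingers close. It gives the time, the measured TCP pose, the force and the opening at its end, in the units of the state.
- robot.get_obs(): the state, without advancing time (a new reading comes with each control period).
- robot.camera(name): name is "side" or "top" or "wrist"; returns the picture (384x512x3 uint8, red, green, blue); there is no depth.
- robot.camera_params(name): a dict with "mtx" (3x3 intrinsics, pixels), "D" ([k1, k2, p1, p2, k3] as OpenCV has them; the pictures are not rectified), "origin" and "rotation" of the camera in the world. Camera axes: x right, y down, z forward; pixel columns grow to the right and rows downward; lengths in m; the calibration is good to about 2 mm. A picture is of the moment at which its call begins: read the wrist's pose just before it. camera_params takes no time and is no camera call; for the wrist camera it gives the pose at the moment of the call.
- robot.hand_in(): hands the job in, once; it reports no verdict.
The state is a dict: "time": time; "q": joint angles; "joint_velocities": joint speeds; "joint_torque": joint torques, N m; "position": TCP position; "tool_rot": TCP orientation; "ft_force": force on the tool from outside, world axes, zero at the start; "moment": the same for the moment, N m; "grip_width": finger opening in m.
Only numpy, scipy, OpenCV 4.12 (cv2) and the standard library are available. Lean on these libraries where they do the work, as an engineer would, in place of code of your own. Each camera call takes 0.05 s, during which the arm holds its last target. There are 200 camera calls.

## Task

The sample cup at the back of the white rack is used up and must be exchanged for the fresh one, but the brown bottle and the tall white jar stand in the way: first stand both of them in the steel drip tray. Then put the used cup into the empty round holder, and after that the fresh cup, which waits in the other round holder, into the rack's back pocket. Finally put the bottle and the jar back upright into the rack, each into the very pocket it came from, and tip nothing over on the way.

Things in the scene. Friction and masses are not known exactly. Their poses are not given: they have to be found in the camera images.
- brown_bottle_mid (a point): centre, half-way up, of the brown round bottle with black cap: 48 mm diameter, 105 mm high (straight body up to about 65 mm, then the shoulder; base 52 mm below this point), 0.16 kg, loose. It starts in one of the rack's two front pockets. z up along the bottle.
- white_jar_mid (a point): centre, half-way up, of the tall slim white jar with white screw cap: 48 mm diameter, 181 mm high (straight body up to about 145 mm; base 90 mm below this point), 0.2 kg, loose. It starts in the other front pocket. z up along the jar.
- used_cup_mid (a point): centre, half-way up, of the used sample cup, a small translucent cup with a white lid, about 39 mm diameter over the lid (grip it 28 to 36 mm above its base), tapering a little to the foot, 48 mm high (base 24 mm below this point), 0.03 kg, loose. It starts in the rack's back pocket, behind the bottle and the jar. The lid is fixed to the cup.
- fresh_cup_mid (a point): centre, half-way up, of the fresh sample cup, same kind and size as the used one but fuller. It starts in one of the two round holders in front of the rack, loose.
- rack_back (a point): centre of the floor of the rack's back pocket. The rack is a fixed white block 127 mm deep (x) by 148 mm wide (y), 14 mm high, with three round pockets 8 mm deep, their floors 6 mm above the worktop. The point's axes are the rack's: -x is the rack's front, y to its left, z up. Back pocket 54 mm wide; front pockets 64 mm wide, their centres at x = -56 mm, y = +36 and -36 mm from this point. The rack stands to the left or the right, beside the drip tray, and is turned a little.
- tray: fixed low steel drip tray, 116 mm (its x) by 176 mm (its y) outside, 12 mm high, walls and floor 4 mm thick. Origin: centre of its underside; z up.
- holder_empty: fixed round aluminium cup holder, empty at the start, 62 mm outside diameter, 12 mm high, pocket 54 mm wide, its floor 4 mm above the worktop. Origin: centre of its underside; z up.
- holder_full: fixed round aluminium cup holder of the same shape, in which the fresh cup stands at the start. Origin: centre of its underside; z up.
Things that resemble listed ones, but are neither listed nor needed, are in the scene too. Leave any yellow look-alike of the part that bears used_cup_mid alone.

How it is judged:
On the way, in this order (a step that is already met when the one before it is completed fails the run):
1. bottle and jar both stand upright in the drip tray, the used cup still in its rack pocket (x of brown_bottle_mid in the frame of tray between -0.045 and 0.045 m and y of brown_bottle_mid in the frame of tray between -0.075 and 0.075 m and z of brown_bottle_mid in the frame of tray between 0.0525 and 0.0615 m and angle between each of brown_bottle_mid, white_jar_mid, used_cup_mid's own z axis and vertical below 0.12 rad and x of white_jar_mid in the frame of tray between -0.045 and 0.045 m and y of white_jar_mid in the frame of tray between -0.075 and 0.075 m and z of white_jar_mid in the frame of tray between 0.0905 and 0.0995 m and horizontal distance between used_cup_mid and rack_back below 0.013 m and z of used_cup_mid in the frame of rack_back between 0.02 and 0.029 m), for 0.2 s.
2. the used cup stands in the empty holder, the fresh one still in its own, the bottle and the jar in the tray (horizontal distance between used_cup_mid and holder_empty below 0.013 m and angle between each of used_cup_mid, fresh_cup_mid, brown_bottle_mid, white_jar_mid's own z axis and vertical below 0.12 rad and z of used_cup_mid in the frame of holder_empty between 0.024 and 0.033 m and horizontal distance between fresh_cup_mid and holder_full below 0.013 m and z of fresh_cup_mid in the frame of holder_full between 0.024 and 0.033 m and x of brown_bottle_mid in the frame of tray between -0.045 and 0.045 m and y of brown_bottle_mid in the frame of tray between -0.075 and 0.075 m and z of brown_bottle_mid in the frame of tray between 0.0525 and 0.0615 m and x of white_jar_mid in the frame of tray between -0.045 and 0.045 m and y of white_jar_mid in the frame of tray between -0.075 and 0.075 m and z of white_jar_mid in the frame of tray between 0.0905 and 0.0995 m), for 0.2 s.
3. the fresh cup stands in the rack's back pocket, the bottle and the jar still in the tray (horizontal distance between fresh_cup_mid and rack_back below 0.013 m and angle between each of fresh_cup_mid, used_cup_mid, brown_bottle_mid, white_jar_mid's own z axis and vertical below 0.12 rad and z of fresh_cup_mid in the frame of rack_back between 0.02 and 0.029 m and horizontal distance between used_cup_mid and holder_empty below 0.013 m and z of used_cup_mid in the frame of holder_empty between 0.024 and 0.033 m and x of brown_bottle_mid in the frame of tray between -0.045 and 0.045 m and y of brown_bottle_mid in the frame of tray between -0.075 and 0.075 m and z of brown_bottle_mid in the frame of tray between 0.0525 and 0.0615 m and x of white_jar_mid in the frame of tray between -0.045 and 0.045 m and y of white_jar_mid in the frame of tray between -0.075 and 0.075 m and z of white_jar_mid in the frame of tray between 0.0905 and 0.0995 m), for 0.2 s.
At the end, for the whole second after the job is handed in: the bottle and the jar stand upright on the floors of the front pockets they came from (within 14 mm of where they started), the fresh cup upright on the floor of the rack's back pocket and the used cup in the holder that was empty (each within 13 mm of the pocket's centre), all released and at rest (distance of each of brown_bottle_mid, white_jar_mid from where it was at the start of the episode below 0.014 m and angle between each of brown_bottle_mid, white_jar_mid, fresh_cup_mid, used_cup_mid's own z axis and vertical below 0.12 rad and z of brown_bottle_mid in the frame of rack_back between 0.0485 and 0.0575 m and z of white_jar_mid in the frame of rack_back between 0.0865 and 0.0955 m and horizontal distance between fresh_cup_mid and rack_back below 0.013 m and z of fresh_cup_mid in the frame of rack_back between 0.02 and 0.029 m and horizontal distance between used_cup_mid and holder_empty below 0.013 m and z of used_cup_mid in the frame of holder_empty between 0.024 and 0.033 m and linear speed of each of brown_bottle, white_jar, used_cup, fresh_cup below 0.02 m/s and contact force between the fingers and brown_bottle below 0.2 N and contact force between the fingers and white_jar below 0.2 N and contact force between the fingers and used_cup below 0.2 N and contact force between the fingers and fresh_cup below 0.2 N); the robot touches nothing.
It fails at once if brown bottle tipped over (more than 45 degrees) (angle between brown_bottle_mid's own z axis and vertical above 0.8 rad).
It fails at once if white jar tipped over (more than 45 degrees) (angle between white_jar_mid's own z axis and vertical above 0.8 rad).
It fails at once if used cup tipped over (more than 45 degrees) (angle between used_cup_mid's own z axis and vertical above 0.8 rad).
It fails at once if fresh cup tipped over (more than 45 degrees) (angle between fresh_cup_mid's own z axis and vertical above 0.8 rad).
It also fails if it takes over 128 s, if anything falls off the work surface, if the arm or the gripper's body presses on something with over 40 N, if the wrist force passes 120 N, or if a joint passes its speed limit or range.

## Working session

There is one attempt and no reset: what is moved stays moved. The work goes in short steps, Python scripts to look and compute and a tool call to move; the robot and the scene stay as the last step left them, time stands still between calls to the robot, and variables do not carry over. Pictures are saved under pics/ and viewed, about 12 in all and at most 16, crops included, and the job is handed in when it is done.

Besides the shell and the picture viewer there is one more tool, called after "Call:" in YAML: its name, and indented under it one key for each argument. apply_moves: Moves the arm, as the interface text tells. Its arguments: {"type":"object","properties":{"series":{"type":"array"},"newtons":{"type":"number"}},"required":["series"]}

```bash
mkdir -p pics
python3 - <<'E'
from rig import robot
import cv2,numpy as np
o=robot.get_obs();print({k:np.round(v,3).tolist() for k,v in o.items()})
for n in ["top","side","wrist"]:
    p=robot.camera_params(n);im=robot.camera(n);cv2.imwrite(f"pics/{n}0.png",im[:,:,::-1])
    print(n,{k:np.round(v,3).tolist() for k,v in p.items()})
a=[cv2.imread(f"pics/{n}0.png") for n in ["top","side"]]
E
```

```text
{'time': 0.0, 'q': [1.036, 0.528, 1.434, -0.0, 1.181, -0.178], 'joint_velocities': [-0.001, -0.001, -0.0, 0.002, -0.001, -0.002], 'joint_torque': [0.0, -44.004, -17.66, 0.063, 0.058, -0.0], 'position': [0.217, 0.585, 0.241], 'tool_rot': [0.177, 0.984, -0.001, -0.0], 'ft_force': [-0.618, 0.387, 0.253], 'moment': [0.033, 0.017, 0.043], 'grip_width': 0.087}
top {'mtx': [[375.182, 0.0, 259.667], [0.0, 375.182, 189.972], [0.0, 0.0, 1.0]], 'D': [-0.106, 0.0, 0.0, 0.0, 0.0], 'origin': [0.415, -0.037, 0.926], 'rotation': [0.715, -0.697, 0.048, -0.027]}
side {'mtx': [[385.143, 0.0, 248.641], [0.0, 385.143, 189.349], [0.0, 0.0, 1.0]], 'D': [0.024, 0.0, 0.0, 0.0, 0.0], 'origin': [0.484, -0.821, 0.47], 'rotation': [0.851, -0.009, 0.007, -0.525]}
wrist {'mtx': [[279.654, 0.0, 256.786], [0.0, 279.654, 188.51], [0.0, 0.0, 1.0]], 'D': [-0.06, 0.0, 0.0, 0.0, 0.0], 'origin': [0.147, 0.613, 0.383], 'rotation': [0.813, 0.566, 0.077, 0.113]}
```

View pics/top0.png

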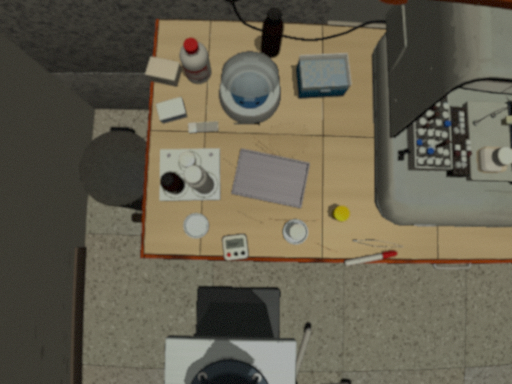

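View pics/side0.png

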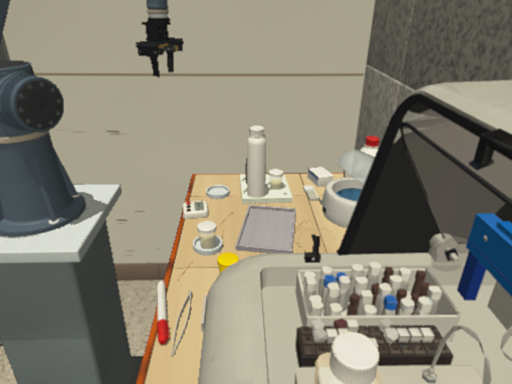

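The top view shows the rack at (190,174), with bottle (172,182), jar (200,178) and used cup (187,158). The tray is at (270,178), the empty holder at (196,225), and the fresh cup in its holder at (294,231). A yellow look-alike sits at (341,213) and is to be left alone. I'll confirm these in an enlarged crop.

```bash
cat > h.py <<'E'
import cv2,numpy as np
from rig import robot
from scipy.spatial.transform import Rotation as R
def rays(n,uv,p=None):
    p=p or robot.camera_params(n)
    u=cv2.undistortPoints(np.array(uv,float).reshape(-1,1,2),np.array(p["mtx"]),np.array(p["D"])).reshape(-1,2)
    d=np.c_[u,np.ones(len(u))]@R.from_quat(p["rotation"]).as_matrix().T
    return np.array(p["origin"]),d
def onplane(n,uv,z,p=None):
    o,d=rays(n,uv,p); return o+d*((z-o[2])/d[:,2])[:,None]
def proj(n,P,p=None):
    p=p or robot.camera_params(n)
    Rm=R.from_quat(p["rotation"]).as_matrix().T
    return cv2.projectPoints(np.array(P,float).reshape(-1,1,3),cv2.Rodrigues(Rm)[0],-Rm@np.array(p["origin"]),np.array(p["mtx"]),np.array(p["D"]))[0].reshape(-1,2)
def goto(pos,yaw=None):
    """shift (cm, tool axes) and turn about tool z (deg) to reach pos with tool down and tool-y at yaw (mod 180)"""
    o=robot.get_obs();T=R.from_quat(o["tool_rot"]);M=T.as_matrix()
    s=M.T@(np.array(pos)-o["position"])*100
    rv=np.zeros(3)
    if yaw is not None:
        best=None
        for y in (yaw,yaw+np.pi):
            yy=np.array([np.cos(y),np.sin(y),0]);zz=np.array([0,0,-1.]);W=np.c_[np.cross(yy,zz),yy,zz]
            r=(T.inv()*R.from_matrix(W)).as_rotvec(degrees=True)
            if best is None or np.linalg.norm(r)<np.linalg.norm(best): best=r
        rv=best
    return s.round(2),rv.round(1)
E
python3 - <<'E'
import cv2
a=cv2.imread("pics/top0.png")[135:265,145:355];b=cv2.imread("pics/side0.png")[115:275,165:325]
cv2.imwrite("pics/c1.png",cv2.resize(a,None,fx=3.8,fy=3.8,interpolation=cv2.INTER_CUBIC))
cv2.imwrite("pics/c2.png",cv2.resize(b,None,fx=3.7,fy=3.7,interpolation=cv2.INTER_CUBIC))
E
```

```text
(no output)
```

View pics/c1.png

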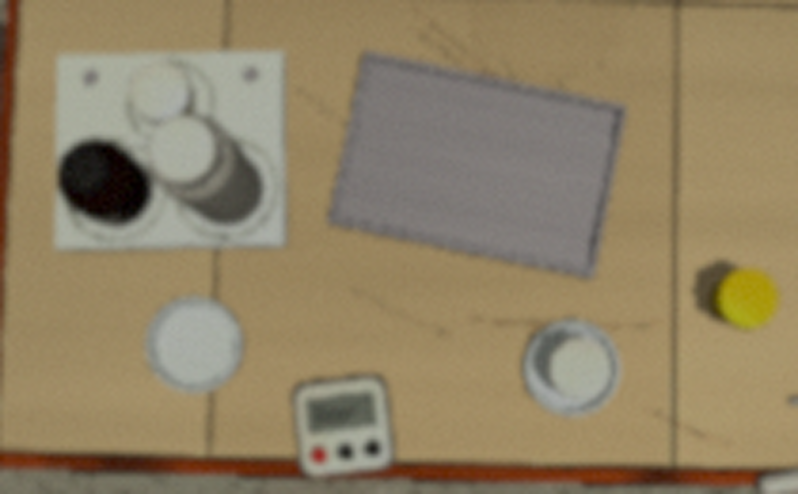

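View pics/c2.png

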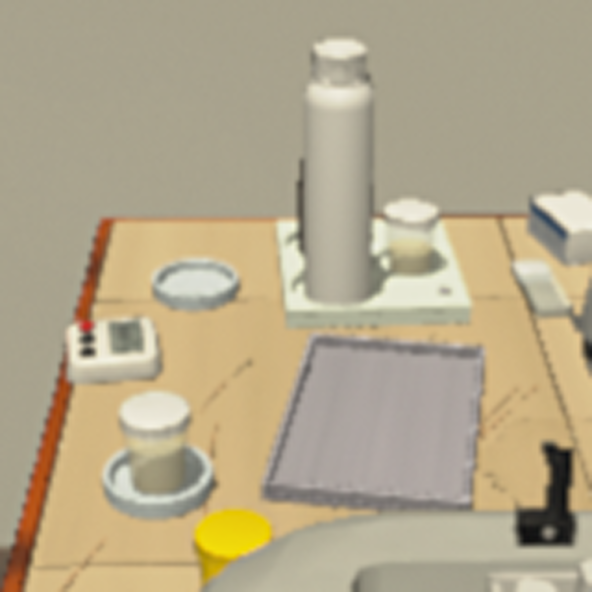

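The crops confirm the layout: bottle in the left front pocket, jar in the right, used cup with its white lid behind them. The fresh cup is the white-lidded cup standing in the right holder. The yellow pot is free-standing and will stay untouched. Next I'll cast the rays.

Run:
```python
from h import *
t=lambda l:[( (x+.5)/3.8-.5+145,(y+.5)/3.8-.5+135) for x,y in l]
s=lambda l:[( (x+.5)/3.7-.5+165,(y+.5)/3.7-.5+115) for x,y in l]
def rect(n,uv,z):
    P=onplane(n,uv,z)[:,:2];c=P.mean(0);print(n,P.round(3).tolist(),"c",c.round(4),"sides",[round(float(np.linalg.norm(P[i]-P[(i+1)%4])),4) for i in range(4)],"yaw of edges",[round(float(np.degrees(np.arctan2(*(P[(i+1)%4]-P[i])[::-1]))),1) for i in range(4)])
rect("top",t([(56,53),(284,50),(285,246),(55,248)]),.014)
rect("top",t([(362,52),(624,105),(593,277),(330,225)]),.012)
rect("side",s([(313,337),(483,347),(471,506),(265,497)]),.012)
def pt(name,tp,sp,z):
    print(name,onplane("top",t([tp]),z)[0].round(4),onplane("side",s([sp]),z)[0].round(4) if sp else "")
pt("emptyholder",(195,344),(196,281),.012)
pt("fullholder",(571,366),(158,477),.012)
pt("jarcap",(184,149),(341,50),.187)
pt("bottlecap",(86,170),None,.111)
pt("usedlid",(161,92),(411,211),.054)
pt("freshlid",(580,367),(155,411),.052)
# bottle by masks: dark
im=cv2.imread("pics/top0.png");g=im.max(2);m=((g<70)*255).astype(np.uint8);m[:, :150]=0;m[:,190:]=0;m[:165]=0;m[205:]=0
ys,xs=np.nonzero(m);print("dark bbox",xs.min(),xs.max(),ys.min(),ys.max(),xs.mean(),ys.mean())
im=cv2.imread("pics/c2.png")
```

```text
top [[0.609, 0.189], [0.615, 0.04], [0.487, 0.035], [0.482, 0.183]] c [0.5482 0.1116] sides [0.1488, 0.1279, 0.1478, 0.1275] yaw of edges [-87.8, -177.6, 92.1, 2.8]
top [[0.615, -0.011], [0.585, -0.183], [0.472, -0.164], [0.502, 0.007]] c [ 0.5437 -0.0876] sides [0.1747, 0.1147, 0.1727, 0.1152] yaw of edges [-99.9, 170.4, 80.3, -8.6]
side [[0.506, 0.002], [0.616, -0.013], [0.587, -0.187], [0.475, -0.177]] c [ 0.5458 -0.0936] sides [0.1117, 0.177, 0.1123, 0.1821] yaw of edges [-7.8, -99.6, 174.8, 80.3]
emptyholder [0.423  0.0903 0.012 ] [0.4242 0.0858 0.012 ]
fullholder [ 0.4149 -0.1503  0.012 ] [ 0.415  -0.1569  0.012 ]
jarcap [0.5228 0.0758 0.187 ] [0.5246 0.0698 0.187 ]
bottlecap [0.5202 0.1435 0.111 ] 
usedlid [0.5775 0.112  0.054 ] [0.5782 0.1115 0.054 ]
freshlid [ 0.4144 -0.1509  0.052 ] [ 0.4148 -0.1516  0.052 ]
dark bbox 161 183 172 192 171.8632707774799 182.4959785522788
```

Run:
```python
from h import *
print(goto([.5237,.073,.242],np.radians(30)))
```

```text
(array([-46.56, -37.37,  -0.07]), array([-0.1,  0. , 39.6]))
```

Call:
apply_moves:
  series:
    - [-11.6, -9.3, 0, 0, 0, 0, 1]
    - [-11.6, -9.3, 0, 0, 0, 0, 1]
    - [-11.6, -9.3, 0, 0, 0, 0, 1]
    - [-11.6, -9.3, 0, 0, 0, 0, 1]
    - [-11.6, -9.3, 0, 0, 0, 0, 1]

```text
time: 0.57
position: [0.2956, 0.4543, 0.2412]
tool_rot: [0.179, 0.984, -0.002, -0.0]
ft_force: [-0.4, 0.2, -0.5]
grip_width: 0.0872
```

Call:
apply_moves:
  series:
    - [-11.6, -9.3, 0, 0, 0, 0, 1]
    - [-11.6, -9.3, 0, 0, 0, 0, 1]
    - [-11.6, -9.3, 0, 0, 0, 0, 1]
    - [-11.6, -9.3, 0, 0, 0, 0, 1]
    - [-11.6, -9.3, 0, 0, 0, 0, 1]

```text
time: 0.98
position: [0.3724, 0.328, 0.2415]
tool_rot: [0.179, 0.984, -0.001, 0.0]
ft_force: [0.5, 0.3, -0.6]
grip_width: 0.087
```

Call:
apply_moves:
  series:
    - [-11.6, -9.3, 0, 0, 0, 0, 1]
    - [-11.6, -9.3, 0, 0, 0, 0, 1]
    - [-11.6, -9.3, 0, 0, 0, 0, 1]
    - [-11.6, -9.3, 0, 0, 0, 0, 1]
    - [-11.6, -9.3, 0, 0, 0, 0, 1]

```text
time: 1.4
position: [0.4497, 0.201, 0.2417]
tool_rot: [0.179, 0.984, 0.0, 0.001]
ft_force: [0.4, 0.5, 0.2]
grip_width: 0.0871
```

Call:
apply_moves:
  series:
    - [0, 0, 0, 0, 0, 30, 1]
    - [0, 0, 0, 0, 0, 30, 1]
    - [0, 0, 0, 0, 0, 30, 1]
    - [0, 0, 0, 0, 0, 30, 1]
    - [0, 0, 0, 0, 0, 30, 1]

```text
time: 1.82
position: [0.4461, 0.2048, 0.2414]
tool_rot: [0.426, 0.904, 0.0, -0.0]
ft_force: [0.5, -0.0, -0.1]
grip_width: 0.0872
```

Run:
```python
from h import *
print(goto([.5237,.073,.242],np.radians(30)), robot.get_obs()["position"])
p=robot.camera_params("wrist");print(p["origin"],p["rotation"]);im=robot.camera("wrist");cv2.imwrite("pics/w1.png",im[:,:,::-1])
im=robot.camera("side");cv2.imwrite("pics/s1.png",im[:,:,::-1])
```

```text
(array([-15.11,  -2.39,  -0.07]), array([ 0. , -0.1,  9.5])) [0.44605991 0.20477296 0.24142809]
[0.3979763  0.2633522  0.38391942] [0.93244389 0.33472651 0.04582823 0.12808722]
```

View pics/w1.png

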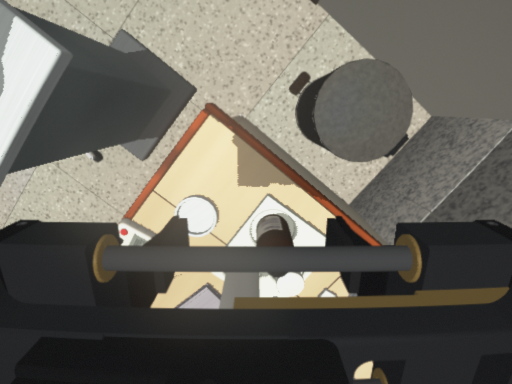

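The wrist view shows the empty holder at (196,216) and the bottle in its pocket at about (273,232), with the jar and the rest hidden by the gripper. I'll cross-check the holder from this, then continue to above the jar.

Call:
apply_moves:
  series:
    - [-15.1, -2.4, 0, 0, 0, 0, 1]
    - [-15.1, -2.4, 0, 0, 0, 0, 1]
    - [-15.1, -2.4, 0, 0, 0, 0, 1]
    - [-15.1, -2.4, 0, 0, 0, 0, 1]
    - [-15.1, -2.4, 0, 0, 0, 0, 1]

```text
time: 2.33
position: [0.5285, 0.0677, 0.2418]
tool_rot: [0.426, 0.905, 0.0, 0.002]
ft_force: [-0.0, 0.6, 0.1]
grip_width: 0.0868
```

Call:
apply_moves:
  series:
    - [0, 0, 0, 0, 0, 5, 1]
    - [0, 0, 0, 0, 0, 9.5, 1]
    - [0, 0, 0, 0, 0, 9.5, 1]

```text
time: 2.58
position: [0.524, 0.0723, 0.2413]
tool_rot: [0.499, 0.867, 0.0, -0.001]
ft_force: [0.5, 0.7, 0.1]
grip_width: 0.0867
```

Run:
```python
from h import *
print(goto([.5237,.073,.145],np.radians(30)), robot.get_obs()["position"])
p=dict(robot.camera_params("wrist"));p["origin"]=[0.3979763,0.2633522,0.38391942];p["rotation"]=[0.93244389,0.33472651,0.04582823,0.12808722]
print(onplane("wrist",[(196,216)],.012,p),onplane("wrist",[(272,230)],.014,p))
im=robot.camera("side");cv2.imwrite("pics/s2.png",im[80:240,150:400,::-1].repeat(3,0).repeat(3,1))
```

```text
(array([0.07, 0.01, 9.63]), array([-0. , -0.1,  0.2])) [0.52404475 0.07227367 0.24133052]
[[0.42312317 0.09644641 0.012     ]] [[0.51992682 0.14954438 0.014     ]]
```

View pics/s2.png

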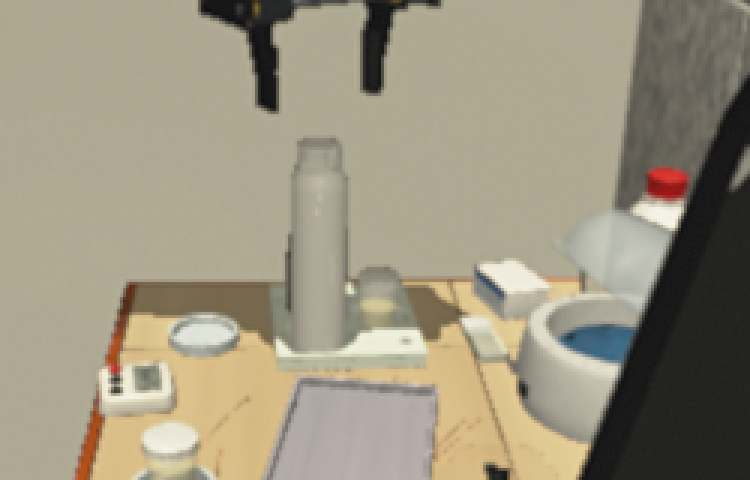

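The jar stands midway between the open fingers, so I'll descend and grip.

Call:
apply_moves:
  series:
    - [0, 0, 2.5, 0, 0, 0, 1]
    - [0, 0, 5, 0, 0, 0, 1]
    - [0, 0, 7.5, 0, 0, 0, 1]
    - [0, 0, 9.6, 0, 0, 0, 1]
    - [0, 0, 9.6, 0, 0, 0, 1]

```text
time: 3.05
position: [0.5213, 0.0724, 0.1421]
tool_rot: [0.498, 0.867, -0.002, -0.004]
ft_force: [-0.2, 0.2, -0.3]
grip_width: 0.0871
```

Call:
apply_moves:
  series:
    - [0, 0, 0, 0, 0, 0, 0.4]
    - [0, 0, 0, 0, 0, 0, 0.3]
    - [0, 0, 0, 0, 0, 0, 0.3]
    - [0, 0, 0, 0, 0, 0, 0.3]
    - [0, 0, 0, 0, 0, 0, 0.3]
  newtons: 20

```text
time: 3.47
position: [0.5252, 0.0715, 0.1468]
tool_rot: [0.499, 0.867, 0.001, 0.001]
ft_force: [-0.4, -0.0, -0.3]
grip_width: 0.0616
```

Call:
apply_moves:
  series:
    - [0, 0, 0, 0, 0, 0, 0.3]
    - [0, 0, 0, 0, 0, 0, 0.3]
    - [0, 0, 0, 0, 0, 0, 0.3]

```text
time: 3.72
position: [0.525, 0.0715, 0.1461]
tool_rot: [0.499, 0.866, 0.0, 0.001]
ft_force: [0.5, -0.6, 2.0]
grip_width: 0.0474
```

Call:
apply_moves:
  series:
    - [0, 0, 0, 0, 0, 0, 0.3]
    - [0, 0, -1, 0, 0, 0, 0.3]
    - [0, 0, -2.5, 0, 0, 0, 0.3]
    - [0, 0, -4, 0, 0, 0, 0.3]
    - [0, 0, -5, 0, 0, 0, 0.3]

```text
time: 4.13
position: [0.5244, 0.0714, 0.1967]
tool_rot: [0.499, 0.867, -0.0, 0.0]
ft_force: [0.7, -0.2, -1.1]
grip_width: 0.0467
```

Run:
```python
from h import *
c=np.array([.5445,-.089]);a=np.radians(-9.4);x=np.array([np.cos(a),np.sin(a)]);y=np.array([-np.sin(a),np.cos(a)])
J=c+.015*x-.055*y;B=c+.015*x+.055*y;print(J,B)
o=robot.get_obs();print(o["position"],o["grip_width"],o["ft_force"],goto([*J,.195],np.radians(30)))
```

```text
[ 0.55031565 -0.14571136] [ 0.56828151 -0.03718842]
[0.52437198 0.07143355 0.19673037] 0.0467072671845209 [ 0.66522305 -0.18594536 -1.09329234] (array([-20.08,  -8.65,   0.18]), array([-0. ,  0. ,  0.1]))
```

Call:
apply_moves:
  series:
    - [-1.5, -0.65, 0, 0, 0, 0, 0.3]
    - [-4, -1.7, 0, 0, 0, 0, 0.3]
    - [-6.5, -2.8, 0, 0, 0, 0, 0.3]
    - [-9, -3.9, 0, 0, 0, 0, 0.3]
    - [-11.5, -4.95, 0, 0, 0, 0, 0.3]

```text
time: 4.55
position: [0.5388, -0.0538, 0.1957]
tool_rot: [0.499, 0.867, -0.0, -0.0]
ft_force: [0.2, 0.5, -2.1]
grip_width: 0.047
```

Call:
apply_moves:
  series:
    - [-2.5, -1.1, 0, 0, 0, 0, 0.3]
    - [-5, -2.15, 0, 0, 0, 0, 0.3]
    - [-7, -3, 0, 0, 0, 0, 0.3]
    - [-8.6, -3.7, 0, 0, 0, 0, 0.3]
    - [-8.6, -3.7, 0, 0, 0, 0, 0.3]

```text
time: 4.97
position: [0.5512, -0.1497, 0.1957]
tool_rot: [0.501, 0.866, -0.001, 0.001]
ft_force: [0.5, -0.9, -2.5]
grip_width: 0.0471
```

Call:
apply_moves:
  series:
    - [0, 0, 1.5, 0, 0, 0, 0.3]
    - [0, 0, 3, 0, 0, 0, 0.3]
    - [0, 0, 4, 0, 0, 0, 0.3]
    - [0, 0, 4.6, 0, 0, 0, 0.3]
    - [0, 0, 4.6, 0, 0, 0, 0.3]

```text
time: 5.38
position: [0.5494, -0.1447, 0.1481]
tool_rot: [0.499, 0.867, -0.0, -0.002]
ft_force: [0.1, 0.0, -1.5]
grip_width: 0.0473
```

Run:
```python
from h import *
o=robot.get_obs();print(o["position"],o["grip_width"],o["ft_force"])
im=robot.camera("side");cv2.imwrite("pics/s3.png",im[80:280,150:350,::-1].repeat(3,0).repeat(3,1))
```

```text
[ 0.54937795 -0.14473272  0.14812417] 0.047253166754352 [ 0.063394    0.01958624 -1.49275915]
```

View pics/s3.png

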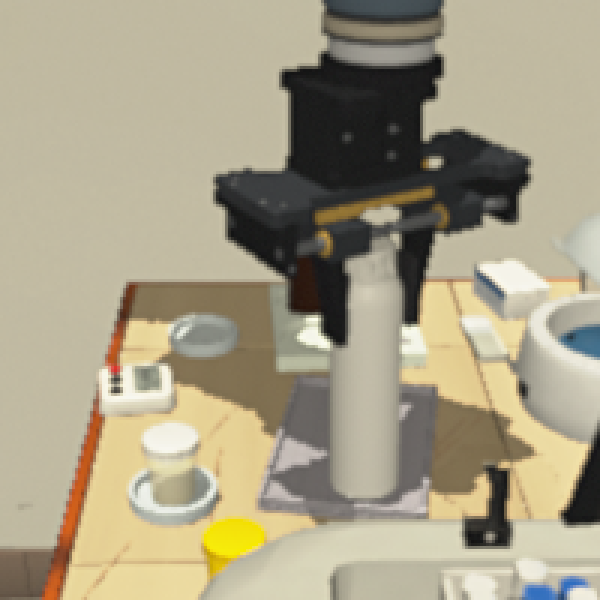

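The jar is held upright just above the tray floor. I'll lower it in small steps and watch the force.

Call:
apply_moves:
  series:
    - [0, 0, 0.15, 0, 0, 0, 0.3]
    - [0, 0, 0.3, 0, 0, 0, 0.3]
    - [0, 0, 0.3, 0, 0, 0, 0.3]

```text
time: 5.68
position: [0.5508, -0.1458, 0.1469]
tool_rot: [0.499, 0.867, 0.0, 0.0]
ft_force: [-0.7, -0.1, -1.8]
grip_width: 0.0469
```

Call:
apply_moves:
  series:
    - [0, 0, 0.1, 0, 0, 0, 0.3]
    - [0, 0, 0.1, 0, 0, 0, 0.3]

```text
time: 5.85
position: [0.5506, -0.1458, 0.1458]
tool_rot: [0.499, 0.867, 0.0, 0.0]
ft_force: [0.4, -0.7, -1.8]
grip_width: 0.0473
```

Call:
apply_moves:
  series:
    - [0, 0, 0.1, 0, 0, 0, 0.3]
    - [0, 0, 0.1, 0, 0, 0, 0.3]

```text
time: 6.02
position: [0.5505, -0.1458, 0.1445]
tool_rot: [0.499, 0.867, -0.0, -0.0]
ft_force: [-0.5, 0.5, -1.6]
grip_width: 0.0469
```

Call:
apply_moves:
  series:
    - [0, 0, 0.1, 0, 0, 0, 0.3]
    - [0, 0, 0.1, 0, 0, 0, 0.3]

```text
time: 6.18
position: [0.5508, -0.146, 0.1441]
tool_rot: [0.499, 0.867, -0.0, 0.0]
ft_force: [-1.2, -0.4, 2.5]
grip_width: 0.047
```

Call:
apply_moves:
  series:
    - [0, 0, 0, 0, 0, 0, 0.7]
    - [0, 0, 0, 0, 0, 0, 1]
    - [0, 0, 0, 0, 0, 0, 1]
    - [0, 0, 0, 0, 0, 0, 1]
    - [0, 0, 0, 0, 0, 0, 1]

```text
time: 6.6
position: [0.5505, -0.1458, 0.1435]
tool_rot: [0.499, 0.867, -0.0, -0.0]
ft_force: [0.3, 1.1, 0.3]
grip_width: 0.0728
```

Call:
apply_moves:
  series:
    - [0, 0, -2, 0, 0, 0, 1]
    - [0, 0, -5, 0, 0, 0, 1]
    - [0, 0, -8, 0, 0, 0, 1]
    - [0, 0, -10, 0, 0, 0, 1]
    - [0, 0, -10, 0, 0, 0, 1]

```text
time: 7.02
position: [0.5532, -0.147, 0.2484]
tool_rot: [0.499, 0.867, 0.0, 0.005]
ft_force: [0.2, -0.5, 0.5]
grip_width: 0.0865
```

Run:
```python
from h import *
# bottle now visible: top+side
t=robot.camera("top")[:,:,::-1];s=robot.camera("side")[:,:,::-1]
cv2.imwrite("pics/both.png",np.hstack([cv2.resize(t[130:220,140:240],None,fx=4,fy=4,interpolation=2),cv2.resize(s[150:240,205:305],None,fx=4,fy=4,interpolation=2)]))
print(goto([.520,.145,.244],np.radians(30)),robot.get_obs()["position"],robot.get_obs()["grip_width"])
```

```text
(array([ 2.670e+01,  1.194e+01, -1.000e-02]), array([0.1, 0.1, 0.1])) [ 0.55072047 -0.1458406   0.24422246] 0.08713360980320414
```

View pics/both.png

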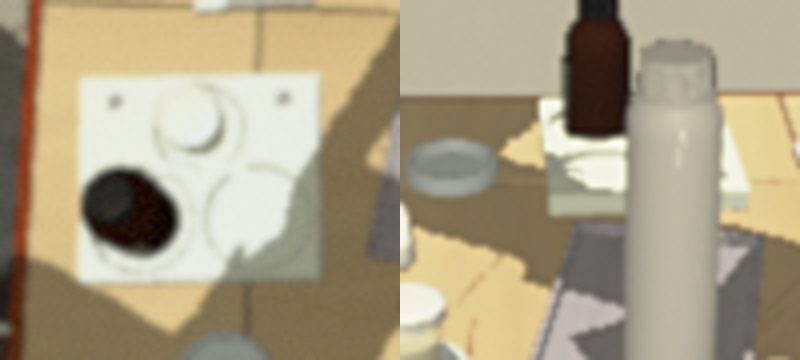

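The jar stands in the tray. All three pockets are now visible in the left half: back (199,120), right front (259,218), left front (143,222), with the bottle cap at (113,196). In the right half the bottle body spans columns 565–630.

Run:
```python
from h import *
f=lambda l:[((x+.5)/4-.5+140,(y+.5)/4-.5+130) for x,y in l]
print(onplane("top",f([(199,120),(259,218),(143,222)]),.014).round(4))
print("cap",onplane("top",f([(113,196)]),.111).round(4),"base",onplane("top",f([(150,226)]),.012).round(4),"lid",onplane("top",f([(188,119)]),.054).round(4))
u=((597.5-400)/4-.5+205,(85.)/4-.5+150)
print("side mid-body",onplane("side",[u],.045).round(4))
print("reproj cap/side for (.520,.145)",proj("side",[[.52,.145,.111],[.52,.145,.03]]).round(1),u)
```

```text
[[0.5832 0.1129 0.014 ]
 [0.5234 0.0734 0.014 ]
 [0.5191 0.1444 0.014 ]]
cap [[0.5219 0.1423 0.111 ]] base [[0.5169 0.1403 0.012 ]] lid [[0.5763 0.1128 0.054 ]]
side mid-body [[0.5213 0.1387 0.045 ]]
reproj cap/side for (.520,.145) [[253.5 147.1]
 [253.3 174.8]] (253.875, 170.75)
```

Call:
apply_moves:
  series:
    - [3.5, 1.5, 0, 0, 0, 0, 1]
    - [7, 3.1, 0, 0, 0, 0, 1]
    - [10.5, 4.6, 0, 0, 0, 0, 1]
    - [13.5, 5.9, 0, 0, 0, 0, 1]
    - [13.5, 5.9, 0, 0, 0, 0, 1]

```text
time: 7.53
position: [0.5304, 0.0063, 0.2415]
tool_rot: [0.497, 0.868, 0.0, -0.004]
ft_force: [-0.2, -0.5, -0.6]
grip_width: 0.0869
```

Call:
apply_moves:
  series:
    - [3.5, 1.5, 0, 0, 0, 0, 1]
    - [7, 3.1, 0, 0, 0, 0, 1]
    - [10.5, 4.7, 0, 0, 0, 0, 1]
    - [13, 5.8, 0, 0, 0, 0, 1]
    - [13, 5.8, 0, 0, 0, 0, 1]

```text
time: 7.95
position: [0.5167, 0.1461, 0.2419]
tool_rot: [0.497, 0.868, -0.0, -0.002]
ft_force: [0.6, -0.4, -0.8]
grip_width: 0.0872
```

Call:
apply_moves:
  series:
    - [0, 0, 3, 0, 0, 0, 1]
    - [0, 0, 6, 0, 0, 0, 1]
    - [0, 0, 9, 0, 0, 0, 1]
    - [0, 0, 10, 0, 0, 0, 1]
    - [0, 0, 10, 0, 0, 0, 1]

```text
time: 8.37
position: [0.5163, 0.141, 0.1401]
tool_rot: [0.499, 0.866, -0.003, -0.003]
ft_force: [-0.7, -0.3, 0.8]
grip_width: 0.087
```

Run:
```python
from h import *
print(goto([.5205,.143,.067],np.radians(30)),robot.get_obs()["position"])
im=robot.camera("top");cv2.imwrite("pics/t4.png",im[:,:,::-1])
```

```text
(array([-0.06,  0.52,  7.31]), array([-0.4, -0.2,  0.1])) [0.51628673 0.14100581 0.14012715]
```

Call:
apply_moves:
  series:
    - [0, 0, 0, 0, 0, 0, 1]
    - [0, 0, 0, 0, 0, 0, 1]

```text
time: 8.58
position: [0.5201, 0.1419, 0.145]
tool_rot: [0.499, 0.866, 0.001, 0.001]
ft_force: [-0.2, 0.1, -0.0]
grip_width: 0.0869
```

Call:
apply_moves:
  series:
    - [0, 0, 2.5, 0, 0, 0, 1]
    - [0, 0, 5, 0, 0, 0, 1]
    - [0, 0, 7, 0, 0, 0, 1]
    - [0, 0, 7.7, 0, 0, 0, 1]
    - [0, 0, 7.7, 0, 0, 0, 1]

```text
time: 9.0
position: [0.5186, 0.142, 0.0662]
tool_rot: [0.499, 0.867, -0.0, -0.0]
ft_force: [0.5, 0.3, -0.1]
grip_width: 0.087
```

Call:
apply_moves:
  series:
    - [0, 0, 0, 0, 0, 0, 1]
    - [0, 0, 0, 0, 0, 0, 1]

```text
time: 9.17
position: [0.52, 0.1422, 0.0681]
tool_rot: [0.499, 0.867, 0.001, 0.001]
ft_force: [-0.6, -0.3, 0.6]
grip_width: 0.087
```

Call:
apply_moves:
  series:
    - [0, 0, 0.3, 0, 0, 0, 1]
    - [0, 0, 0.3, 0, 0, 0, 0.4]
    - [0, 0, 0.3, 0, 0, 0, 0.3]
    - [0, 0, 0.3, 0, 0, 0, 0.3]
    - [0, 0, 0.3, 0, 0, 0, 0.3]

```text
time: 9.58
position: [0.5189, 0.1422, 0.0638]
tool_rot: [0.499, 0.867, 0.0, 0.0]
ft_force: [-0.1, 0.5, 0.6]
grip_width: 0.068
```

Call:
apply_moves:
  series:
    - [0, 0, 0, 0, 0, 0, 0.3]
    - [0, 0, 0, 0, 0, 0, 0.3]
    - [0, 0, 0, 0, 0, 0, 0.3]
    - [0, 0, 0, 0, 0, 0, 0.3]
    - [0, 0, 0, 0, 0, 0, 0.3]

```text
time: 10.0
position: [0.5194, 0.1422, 0.0637]
tool_rot: [0.499, 0.867, 0.0, 0.001]
ft_force: [2.2, 0.5, 0.3]
grip_width: 0.0465
```

Call:
apply_moves:
  series:
    - [0, 0, -1, 0, 0, 0, 0.3]
    - [0, 0, -2.5, 0, 0, 0, 0.3]
    - [0, 0, -4, 0, 0, 0, 0.3]
    - [0, 0, -5, 0, 0, 0, 0.3]
    - [0, 0, -5, 0, 0, 0, 0.3]

```text
time: 10.42
position: [0.5195, 0.1422, 0.1157]
tool_rot: [0.499, 0.867, 0.001, 0.001]
ft_force: [-0.1, -0.6, -1.7]
grip_width: 0.0468
```

Run:
```python
from h import *
o=robot.get_obs()
print(goto([.568,-.037,.113],np.radians(30)),o["position"],o["grip_width"],o["ft_force"])
```

```text
(array([-17.93,  -4.8 ,   0.28]), array([0.2, 0.1, 0.1])) [0.51953998 0.14223423 0.11565392] 0.0467752130689223 [-0.0969293  -0.5918303  -1.71901319]
```

Call:
apply_moves:
  series:
    - [-1.5, -0.4, 0, 0, 0, 0, 0.3]
    - [-4, -1.05, 0, 0, 0, 0, 0.3]
    - [-6.5, -1.75, 0, 0, 0, 0, 0.3]
    - [-9, -2.4, 0, 0, 0, 0, 0.3]
    - [-11.5, -3.1, 0, 0, 0, 0, 0.3]

```text
time: 10.83
position: [0.549, 0.0262, 0.113]
tool_rot: [0.499, 0.867, -0.0, -0.001]
ft_force: [0.3, -0.0, -2.0]
grip_width: 0.0469
```

Call:
apply_moves:
  series:
    - [-2.5, -0.65, 0, 0, 0, 0, 0.3]
    - [-4.5, -1.2, 0, 0, 0, 0, 0.3]
    - [-6, -1.6, 0, 0, 0, 0, 0.3]
    - [-6.4, -1.7, 0, 0, 0, 0, 0.3]
    - [-6.4, -1.7, 0, 0, 0, 0, 0.3]

```text
time: 11.25
position: [0.5669, -0.0376, 0.1132]
tool_rot: [0.5, 0.866, -0.0, -0.0]
ft_force: [0.7, 0.9, -2.2]
grip_width: 0.0462
```

Call:
apply_moves:
  series:
    - [0, 0, 1.5, 0, 0, 0, 0.3]
    - [0, 0, 3, 0, 0, 0, 0.3]
    - [0, 0, 4, 0, 0, 0, 0.3]
    - [0, 0, 4.7, 0, 0, 0, 0.3]
    - [0, 0, 4.7, 0, 0, 0, 0.3]

```text
time: 11.67
position: [0.5656, -0.0355, 0.065]
tool_rot: [0.499, 0.867, -0.0, -0.002]
ft_force: [0.8, -1.0, -1.6]
grip_width: 0.0464
```

Call:
apply_moves:
  series:
    - [0, 0, 0.1, 0, 0, 0, 0.3]
    - [0, 0, 0.1, 0, 0, 0, 0.3]

```text
time: 11.83
position: [0.5673, -0.0365, 0.0658]
tool_rot: [0.499, 0.867, 0.0, 0.0]
ft_force: [-0.7, 0.6, -1.5]
grip_width: 0.0465
```

Call:
apply_moves:
  series:
    - [0, 0, 0.15, 0, 0, 0, 0.3]
    - [0, 0, 0.3, 0, 0, 0, 0.3]
    - [0, 0, 0.3, 0, 0, 0, 0.3]

```text
time: 12.08
position: [0.5672, -0.0368, 0.0628]
tool_rot: [0.499, 0.867, 0.0, 0.0]
ft_force: [-0.3, 0.3, -1.5]
grip_width: 0.0469
```

Call:
apply_moves:
  series:
    - [0, 0, 0.1, 0, 0, 0, 0.3]
    - [0, 0, 0.1, 0, 0, 0, 0.3]

```text
time: 12.25
position: [0.5673, -0.0369, 0.0617]
tool_rot: [0.499, 0.866, 0.0, 0.0]
ft_force: [-0.6, -0.6, -1.5]
grip_width: 0.0467
```

Call:
apply_moves:
  series:
    - [0, 0, 0.1, 0, 0, 0, 0.3]
    - [0, 0, 0.1, 0, 0, 0, 0.3]

```text
time: 12.42
position: [0.5674, -0.0369, 0.0616]
tool_rot: [0.499, 0.867, 0.0, 0.0]
ft_force: [-0.3, 0.5, 5.5]
grip_width: 0.0466
```

Call:
apply_moves:
  series:
    - [0, 0, 0, 0, 0, 0, 0.7]
    - [0, 0, 0, 0, 0, 0, 1]
    - [0, 0, 0, 0, 0, 0, 1]
    - [0, 0, 0, 0, 0, 0, 1]
    - [0, 0, 0, 0, 0, 0, 1]

```text
time: 12.83
position: [0.567, -0.0368, 0.0604]
tool_rot: [0.499, 0.867, -0.0, -0.0]
ft_force: [-0.4, -0.0, -0.8]
grip_width: 0.0722
```

Call:
apply_moves:
  series:
    - [0, 0, -2, 0, 0, 0, 1]
    - [0, 0, -5, 0, 0, 0, 1]
    - [0, 0, -8, 0, 0, 0, 1]
    - [0, 0, -10.5, 0, 0, 0, 1]
    - [0, 0, -10.5, 0, 0, 0, 1]

```text
time: 13.25
position: [0.5703, -0.0375, 0.1705]
tool_rot: [0.499, 0.867, 0.001, 0.005]
ft_force: [0.7, 0.3, -0.6]
grip_width: 0.0868
```

Call:
apply_moves:
  series:
    - [0, 0, 0, 0, 0, -7, 1]
    - [0, 0, 0, 0, 0, -14, 1]
    - [0, 0, 0, 0, 0, -20, 1]
    - [0, 0, 0, 0, 0, -20, 1]
    - [0, 0, 0, 0, 0, -20, 1]

```text
time: 13.67
position: [0.5666, -0.0367, 0.1649]
tool_rot: [0.342, 0.94, -0.0, -0.001]
ft_force: [-0.5, 0.5, 0.3]
grip_width: 0.0871
```

Run:
```python
from h import *
o=robot.get_obs()
print(goto([.577,.112,.165],np.radians(50)),o["position"],o["grip_width"],o["ft_force"])
t=robot.camera("top")[:,:,::-1];s=robot.camera("side")[:,:,::-1]
cv2.imwrite("pics/b2.png",np.hstack([cv2.resize(t[130:250,150:310],None,fx=2.5,fy=2.5,interpolation=2),cv2.resize(s[130:250,180:340],None,fx=2.5,fy=2.5,interpolation=2)]))
```

```text
(array([ 8.770e+00,  1.205e+01, -1.000e-02]), array([-0. , -0.1, -0. ])) [ 0.56663126 -0.03667382  0.16486583] 0.0870905111659369 [-0.52310361  0.45484318  0.25250296]
```

View pics/b2.png

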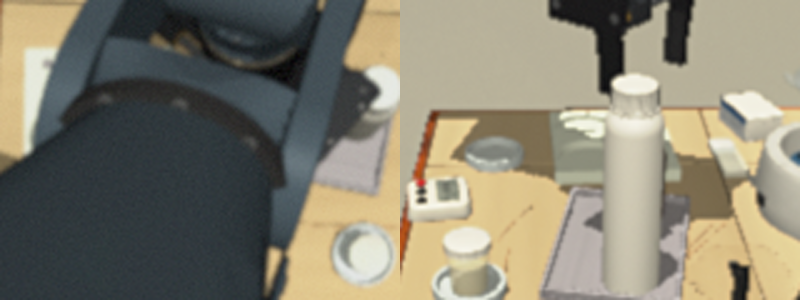

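The side view shows the jar upright in the tray, with the bottle hidden behind it. The top view is blocked by the arm. I'll move over to the used cup and look again from there.

Call:
apply_moves:
  series:
    - [2, 2.8, 0, 0, 0, 0, 1]
    - [4.2, 5.8, 0, 0, 0, 0, 1]
    - [6.6, 9, 0, 0, 0, 0, 1]
    - [8.8, 12, 0, 0, 0, 0, 1]
    - [8.8, 12, 0, 0, 0, 0, 1]

```text
time: 14.18
position: [0.5761, 0.1179, 0.1654]
tool_rot: [0.339, 0.941, 0.001, -0.0]
ft_force: [0.5, -0.1, 0.0]
grip_width: 0.0873
```

Call:
apply_moves:
  series:
    - [0, 0, 2, 0, 0, 0, 1]
    - [0, 0, 4, 0, 0, 0, 1]
    - [0, 0, 6, 0, 0, 0, 1]
    - [0, 0, 7, 0, 0, 0, 1]
    - [0, 0, 7, 0, 0, 0, 1]

```text
time: 14.6
position: [0.5746, 0.1114, 0.093]
tool_rot: [0.342, 0.94, -0.001, -0.003]
ft_force: [0.6, 0.4, 0.4]
grip_width: 0.0872
```

Call:
apply_moves:
  series:
    - [0, 0, 0, 0, 0, 0, 1]
    - [0, 0, 0, 0, 0, 0, 1]

```text
time: 14.77
position: [0.5773, 0.1115, 0.0963]
tool_rot: [0.341, 0.94, 0.0, 0.001]
ft_force: [-0.8, 1.1, -0.3]
grip_width: 0.0867
```

Run:
```python
from h import *
o=robot.get_obs()
print(goto([.577,.112,.038],np.radians(50)),o["position"],o["grip_width"],o["ft_force"])
t=robot.camera("top")[:,:,::-1];s=robot.camera("side")[:,:,::-1]
cv2.imwrite("pics/b3.png",np.hstack([cv2.resize(t[130:250,150:310],None,fx=2.5,fy=2.5,interpolation=2),cv2.resize(s[130:250,180:340],None,fx=2.5,fy=2.5,interpolation=2)]))
```

```text
(array([0.06, 0.02, 5.83]), array([0.1, 0.1, 0.1])) [0.5772797  0.11145421 0.09633476] 0.08674189308575495 [-0.76748896  1.1360186  -0.33947471]
```

View pics/b3.png

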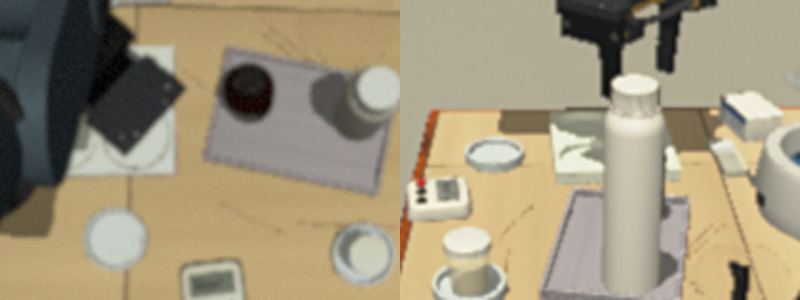

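Bottle (248,92) and jar (375,90 at its cap) both stand upright in the tray. Now I'll grip the used cup gently.

Call:
apply_moves:
  series:
    - [0, 0, 1.5, 0, 0, 0, 1]
    - [0, 0, 3, 0, 0, 0, 1]
    - [0, 0, 4.5, 0, 0, 0, 1]
    - [0, 0, 5.4, 0, 0, 0, 1]
    - [0, 0, 5.8, 0, 0, 0, 1]

```text
time: 15.28
position: [0.5762, 0.1117, 0.037]
tool_rot: [0.341, 0.94, -0.0, -0.0]
ft_force: [-0.1, 0.0, -0.4]
grip_width: 0.0873
```

Call:
apply_moves:
  series:
    - [0, 0, 0, 0, 0, 0, 1]
    - [0, 0, 0, 0, 0, 0, 0.6]
    - [0, 0, 0, 0, 0, 0, 0.4]
    - [0, 0, 0, 0, 0, 0, 0.3]
    - [0, 0, 0, 0, 0, 0, 0.2]
  newtons: 10

```text
time: 15.7
position: [0.577, 0.1118, 0.0383]
tool_rot: [0.341, 0.94, 0.0, 0.001]
ft_force: [0.1, -0.2, 0.7]
grip_width: 0.0682
```

Call:
apply_moves:
  series:
    - [0, 0, 0, 0, 0, 0, 0.2]
    - [0, 0, 0, 0, 0, 0, 0.2]
    - [0, 0, 0, 0, 0, 0, 0.2]
    - [0, 0, 0, 0, 0, 0, 0.2]
    - [0, 0, 0, 0, 0, 0, 0.2]

```text
time: 16.12
position: [0.5766, 0.1117, 0.0376]
tool_rot: [0.341, 0.94, 0.0, 0.0]
ft_force: [-0.5, -0.1, -0.0]
grip_width: 0.0348
```

Call:
apply_moves:
  series:
    - [0, 0, 0, 0, 0, 0, 0.2]
    - [0, 0, -0.7, 0, 0, 0, 0.2]
    - [0, 0, -2, 0, 0, 0, 0.2]
    - [0, 0, -3.5, 0, 0, 0, 0.2]
    - [0, 0, -4, 0, 0, 0, 0.2]

```text
time: 16.53
position: [0.5775, 0.1118, 0.0795]
tool_rot: [0.341, 0.94, 0.001, 0.001]
ft_force: [-0.2, 1.3, 0.4]
grip_width: 0.0341
```

Run:
```python
from h import *
o=robot.get_obs()
t=cv2.imread("pics/b3.png")
f=lambda l:[((x+.5)/2.5-.5+150,(y+.5)/2.5-.5+130) for x,y in l]
g=lambda l:[((x+.5-400)/2.5-.5+180,(y+.5)/2.5-.5+130) for x,y in l]
print(onplane("top",f([(117,240),(363,253)]),.012).round(4),onplane("side",g([(495,153),(468,284)]),.012).round(4))
print(goto([.4235,.09,.078],np.radians(50)),o["position"],o["grip_width"],o["ft_force"])
```

```text
[[ 0.4217  0.0889  0.012 ]
 [ 0.415  -0.1503  0.012 ]] [[ 0.4245  0.0839  0.012 ]
 [ 0.4141 -0.1559  0.012 ]]
(array([ 10.42, -11.55,   0.11]), array([0.1, 0.1, 0.1])) [0.57751769 0.11176817 0.07951444] 0.03414743350433442 [-0.17130992  1.33803339  0.36629168]
```

Call:
apply_moves:
  series:
    - [1.2, -1.4, 0, 0, 0, 0, 0.2]
    - [3, -3.4, 0, 0, 0, 0, 0.2]
    - [5, -5.7, 0, 0, 0, 0, 0.2]
    - [7, -7.9, 0, 0, 0, 0, 0.2]
    - [8.7, -9.8, 0, 0, 0, 0, 0.2]

```text
time: 16.95
position: [0.4445, 0.0922, 0.0778]
tool_rot: [0.341, 0.94, -0.0, -0.001]
ft_force: [1.2, -0.5, -1.0]
grip_width: 0.0343
```

Call:
apply_moves:
  series:
    - [1, -1.2, 0, 0, 0, 0, 0.2]
    - [1.7, -1.9, 0, 0, 0, 0, 0.2]
    - [1.7, -1.9, 0, 0, 0, 0, 0.2]
    - [1.7, -1.9, 0, 0, 0, 0, 0.2]

```text
time: 17.28
position: [0.4228, 0.0886, 0.0778]
tool_rot: [0.341, 0.94, 0.0, 0.001]
ft_force: [0.2, 0.5, -0.2]
grip_width: 0.0339
```

Call:
apply_moves:
  series:
    - [0, 0, 1, 0, 0, 0, 0.2]
    - [0, 0, 2, 0, 0, 0, 0.2]
    - [0, 0, 2, 0, 0, 0, 0.2]
    - [0, 0, 2, 0, 0, 0, 0.2]

```text
time: 17.62
position: [0.4232, 0.0886, 0.0573]
tool_rot: [0.341, 0.94, 0.0, 0.001]
ft_force: [-0.1, -0.1, -0.2]
grip_width: 0.0339
```

Run:
```python
from h import *
o=robot.get_obs()
print(goto([.423,.0885,.0356],np.radians(50)),o["position"],o["grip_width"],o["ft_force"])
t=robot.camera("top")[:,:,::-1];s=robot.camera("side")[:,:,::-1]
cv2.imwrite("pics/b4.png",np.hstack([cv2.resize(t[180:260,150:250],None,fx=4,fy=4,interpolation=2),cv2.resize(s[150:230,180:280],None,fx=4,fy=4,interpolation=2)]))
```

```text
(array([ 0.01, -0.03,  2.17]), array([0. , 0.1, 0.1])) [0.42323201 0.0886347  0.05725457] 0.03394134921256454 [-0.10435315 -0.13481054 -0.16796611]
```

View pics/b4.png

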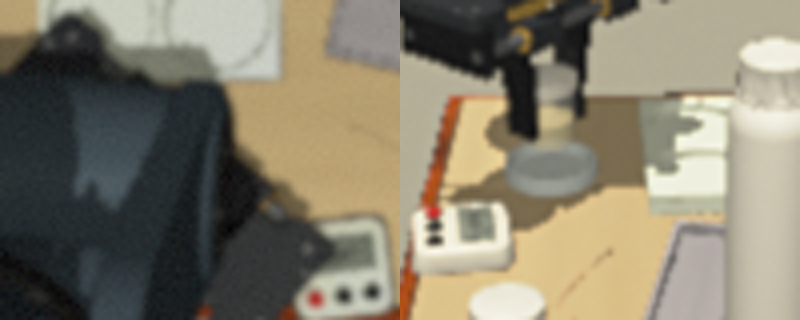

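The used cup is centred over the holder in the side view (cup column 555, holder column 552). I'll lower it.

Call:
apply_moves:
  series:
    - [0, 0, 0.6, 0, 0, 0, 0.2]
    - [0, 0, 1.2, 0, 0, 0, 0.2]
    - [0, 0, 1.7, 0, 0, 0, 0.2]
    - [0, 0, 1.9, 0, 0, 0, 0.2]
    - [0, 0, 1.9, 0, 0, 0, 0.2]

```text
time: 18.13
position: [0.4213, 0.0886, 0.0379]
tool_rot: [0.341, 0.94, -0.0, -0.001]
ft_force: [-1.0, -0.2, 0.5]
grip_width: 0.0339
```

Call:
apply_moves:
  series:
    - [0, 0, 0.15, 0, 0, 0, 0.2]
    - [0, 0, 0.25, 0, 0, 0, 0.2]
    - [0, 0, 0.25, 0, 0, 0, 0.2]

```text
time: 18.38
position: [0.4216, 0.0886, 0.036]
tool_rot: [0.341, 0.94, -0.0, -0.0]
ft_force: [1.0, 0.1, -0.8]
grip_width: 0.0339
```

Call:
apply_moves:
  series:
    - [0, 0, 0.1, 0, 0, 0, 0.2]
    - [0, 0, 0.1, 0, 0, 0, 0.2]

```text
time: 18.55
position: [0.422, 0.0886, 0.0353]
tool_rot: [0.341, 0.94, 0.0, 0.0]
ft_force: [-0.7, 0.8, 2.4]
grip_width: 0.0339
```

Call:
apply_moves:
  series:
    - [0, 0, 0, 0, 0, 0, 0.6]
    - [0, 0, 0, 0, 0, 0, 1]
    - [0, 0, 0, 0, 0, 0, 1]
    - [0, 0, 0, 0, 0, 0, 1]
    - [0, 0, 0, 0, 0, 0, 1]

```text
time: 18.97
position: [0.4216, 0.0886, 0.035]
tool_rot: [0.341, 0.94, -0.0, -0.0]
ft_force: [-1.4, -0.5, -0.6]
grip_width: 0.0596
```

Call:
apply_moves:
  series:
    - [0, 0, 0, 0, 0, 0, 1]
    - [0, 0, -1, 0, 0, 0, 1]
    - [0, 0, -4, 0, 0, 0, 1]
    - [0, 0, -7, 0, 0, 0, 1]
    - [0, 0, -10, 0, 0, 0, 1]

```text
time: 19.38
position: [0.4209, 0.0886, 0.1358]
tool_rot: [0.341, 0.94, -0.0, -0.001]
ft_force: [0.6, 0.2, -0.1]
grip_width: 0.0855
```

Run:
```python
from h import *
o=robot.get_obs()
print(goto([.4145,-.152,.136],np.radians(50)),o["position"],o["grip_width"],o["ft_force"])
s=robot.camera("side");cv2.imwrite("pics/s5.png",s[:,:,::-1])
```

```text
(array([-14.95, -18.87,  -0.03]), array([-0.1, -0.1,  0.1])) [0.42086249 0.08864119 0.13575764] 0.0854887823119939 [ 0.59806726  0.15200812 -0.0903774 ]
```

Call:
apply_moves:
  series:
    - [-2.4, -3, 0, 0, 0, 0, 1]
    - [-4.8, -6, 0, 0, 0, 0, 1]
    - [-7.2, -9, 0, 0, 0, 0, 1]
    - [-7.5, -9.4, 0, 0, 0, 0, 1]
    - [-7.5, -9.4, 0, 0, 0, 0, 1]

```text
time: 19.85
position: [0.4193, -0.0337, 0.135]
tool_rot: [0.343, 0.939, -0.0, 0.0]
ft_force: [-0.6, 0.7, 0.9]
grip_width: 0.0871
```

Call:
apply_moves:
  series:
    - [-2.4, -3, 0, 0, 0, 0, 1]
    - [-4.8, -6, 0, 0, 0, 0, 1]
    - [-7.2, -9, 0, 0, 0, 0, 1]
    - [-7.4, -9.4, 0, 0, 0, 0, 1]
    - [-7.4, -9.4, 0, 0, 0, 0, 1]

```text
time: 20.27
position: [0.4158, -0.152, 0.1348]
tool_rot: [0.342, 0.94, 0.0, 0.0]
ft_force: [-0.3, 0.8, 0.7]
grip_width: 0.0872
```

Call:
apply_moves:
  series:
    - [0, 0, 1.5, 0, 0, 0, 1]
    - [0, 0, 3, 0, 0, 0, 1]
    - [0, 0, 4, 0, 0, 0, 1]
    - [0, 0, 4, 0, 0, 0, 1]
    - [0, 0, 4, 0, 0, 0, 1]

```text
time: 20.68
position: [0.4146, -0.1487, 0.0946]
tool_rot: [0.34, 0.94, 0.001, -0.002]
ft_force: [-0.5, -0.8, 0.1]
grip_width: 0.0872
```

Run:
```python
from h import *
o=robot.get_obs()
print(goto([.4145,-.152,.0358],np.radians(50)),o["position"],o["grip_width"],o["ft_force"])
t=robot.camera("top")[:,:,::-1];s=robot.camera("side")[:,:,::-1]
cv2.imwrite("pics/b5.png",np.hstack([cv2.resize(t[135:255,150:310],None,fx=2.5,fy=2.5,interpolation=2),cv2.resize(s[150:270,180:340],None,fx=2.5,fy=2.5,interpolation=2)]))
```

```text
(array([-0.22, -0.26,  5.88]), array([-0. , -0.2,  0.2])) [ 0.41460235 -0.1487214   0.09463449] 0.08720086902276535 [-0.47450518 -0.79408753  0.10719436]
```

View pics/b5.png

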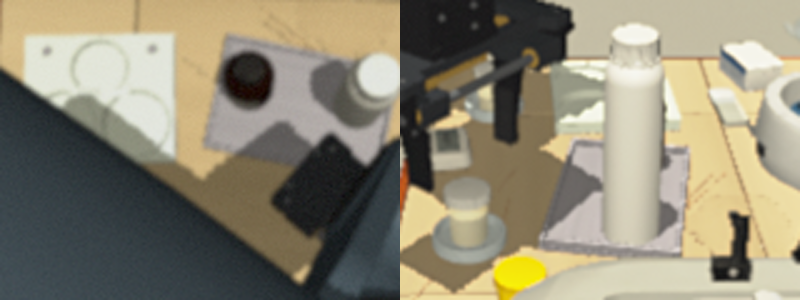

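Both containers still stand in the tray at (247,80) and (378,77), and the rack's back pocket is empty at (100,67). The used cup sits upright in its holder, and the fresh cup is between the fingers. Descending.

Call:
apply_moves:
  series:
    - [0, 0, 0, 0, 0, 0, 1]
    - [0, 0, 0, 0, 0, 0, 1]

```text
time: 20.95
position: [0.4158, -0.1509, 0.0956]
tool_rot: [0.341, 0.94, -0.0, 0.001]
ft_force: [-0.0, 0.4, -0.2]
grip_width: 0.087
```

Call:
apply_moves:
  series:
    - [0, 0, 1.5, 0, 0, 0, 1]
    - [0, 0, 3, 0, 0, 0, 1]
    - [0, 0, 4.5, 0, 0, 0, 1]
    - [0, 0, 5.5, 0, 0, 0, 1]
    - [0, 0, 5.9, 0, 0, 0, 1]

```text
time: 21.37
position: [0.4152, -0.1511, 0.0353]
tool_rot: [0.341, 0.94, 0.0, -0.001]
ft_force: [-0.2, -0.0, -0.4]
grip_width: 0.0872
```

Call:
apply_moves:
  series:
    - [0, 0, 0, 0, 0, 0, 1]
    - [0, 0, 0, 0, 0, 0, 1]

```text
time: 21.53
position: [0.4156, -0.1513, 0.0363]
tool_rot: [0.341, 0.94, -0.0, 0.0]
ft_force: [0.0, 0.3, -0.9]
grip_width: 0.0869
```

Run:
```python
from h import *
o=robot.get_obs()
print(goto([.4145,-.152,.0358],np.radians(50)),o["position"],o["grip_width"],o["ft_force"])
f=lambda l:[((x+.5)/2.5-.5+150,(y+.5)/2.5-.5+135) for x,y in l]
print(onplane("top",f([(100,67),(137,122)]),.014).round(4))
```

```text
(array([ 0.04, -0.12,  0.05]), array([0. , 0. , 0.1])) [ 0.41556292 -0.15129933  0.03634356] 0.08688654672421135 [ 0.00453841  0.34198305 -0.897903  ]
[[0.5785 0.1119 0.014 ]
 [0.525  0.0732 0.014 ]]
```

Call:
apply_moves:
  series:
    - [0, 0, 0, 0, 0, 0, 0.6]
    - [0, 0, 0, 0, 0, 0, 0.4]
    - [0, 0, 0, 0, 0, 0, 0.2]
    - [0, 0, 0, 0, 0, 0, 0.2]
    - [0, 0, 0, 0, 0, 0, 0.2]

```text
time: 21.95
position: [0.4156, -0.1513, 0.0363]
tool_rot: [0.341, 0.94, -0.0, 0.0]
ft_force: [0.6, -0.5, -0.2]
grip_width: 0.0616
```

Call:
apply_moves:
  series:
    - [0, 0, 0, 0, 0, 0, 0.2]
    - [0, 0, 0, 0, 0, 0, 0.2]
    - [0, 0, 0, 0, 0, 0, 0.2]
    - [0, 0, 0, 0, 0, 0, 0.2]
    - [0, 0, 0, 0, 0, 0, 0.2]

```text
time: 22.37
position: [0.4154, -0.1512, 0.036]
tool_rot: [0.341, 0.94, 0.0, -0.0]
ft_force: [0.5, -0.5, 0.4]
grip_width: 0.0343
```

Call:
apply_moves:
  series:
    - [0, 0, -0.7, 0, 0, 0, 0.2]
    - [0, 0, -2, 0, 0, 0, 0.2]
    - [0, 0, -3.5, 0, 0, 0, 0.2]
    - [0, 0, -4.5, 0, 0, 0, 0.2]
    - [0, 0, -4.5, 0, 0, 0, 0.2]

```text
time: 22.78
position: [0.4163, -0.1517, 0.0829]
tool_rot: [0.341, 0.94, -0.0, 0.002]
ft_force: [0.8, 0.0, -0.5]
grip_width: 0.0344
```

Run:
```python
from h import *
o=robot.get_obs()
print(goto([.4155,.03,.081],np.radians(50)),goto([.577,.111,.081],np.radians(50)),o["position"],o["grip_width"],o["ft_force"])
```

```text
(array([11.71, 13.89,  0.15]), array([0. , 0.2, 0.1])) (array([ 4.51, 30.46,  0.18]), array([0. , 0.2, 0.1])) [ 0.41627459 -0.15167332  0.08287921] 0.03436618166914181 [ 0.75644553  0.01421761 -0.54080265]
```

Call:
apply_moves:
  series:
    - [1, 1.2, 0, 0, 0, 0, 0.2]
    - [3, 3.6, 0, 0, 0, 0, 0.2]
    - [5.5, 6.5, 0, 0, 0, 0, 0.2]
    - [8, 9.5, 0, 0, 0, 0, 0.2]
    - [9.8, 11.6, 0, 0, 0, 0, 0.2]

```text
time: 23.2
position: [0.4133, 0.003, 0.0808]
tool_rot: [0.341, 0.94, 0.0, -0.001]
ft_force: [-0.2, 0.7, -0.2]
grip_width: 0.0341
```

Call:
apply_moves:
  series:
    - [-0.5, 1.8, 0, 0, 0, 0, 0.2]
    - [-1.3, 4.6, 0, 0, 0, 0, 0.2]
    - [-2.1, 7.5, 0, 0, 0, 0, 0.2]
    - [-3, 10.6, 0, 0, 0, 0, 0.2]
    - [-3.8, 13.6, 0, 0, 0, 0, 0.2]

```text
time: 23.62
position: [0.5318, 0.0819, 0.0808]
tool_rot: [0.341, 0.94, -0.0, -0.0]
ft_force: [0.5, -0.6, -0.7]
grip_width: 0.0341
```

Call:
apply_moves:
  series:
    - [-0.8, 3, 0, 0, 0, 0, 0.2]
    - [-1.4, 5.2, 0, 0, 0, 0, 0.2]
    - [-1.4, 5.2, 0, 0, 0, 0, 0.2]
    - [-1.4, 5.2, 0, 0, 0, 0, 0.2]

```text
time: 23.95
position: [0.5753, 0.1123, 0.0804]
tool_rot: [0.34, 0.94, -0.0, -0.0]
ft_force: [-1.2, -0.7, -0.1]
grip_width: 0.0342
```

Call:
apply_moves:
  series:
    - [0, 0, 1, 0, 0, 0, 0.2]
    - [0, 0, 2, 0, 0, 0, 0.2]
    - [0, 0, 2, 0, 0, 0, 0.2]
    - [0, 0, 2, 0, 0, 0, 0.2]

```text
time: 24.28
position: [0.5732, 0.1109, 0.0597]
tool_rot: [0.342, 0.94, -0.001, -0.002]
ft_force: [0.2, 0.3, -1.0]
grip_width: 0.0343
```

Run:
```python
from h import *
o=robot.get_obs()
print(goto([.577,.1115,.038],np.radians(50)),o["position"],o["grip_width"],o["ft_force"])
```

```text
(array([-0.26,  0.29,  2.17]), array([-0.1, -0.2,  0.1])) [0.57318856 0.11092696 0.05967895] 0.03425701819746312 [ 0.17445131  0.27987755 -0.98508156]
```

Call:
apply_moves:
  series:
    - [-0.1, 0.1, 0.4, 0, 0, 0, 0.2]
    - [-0.1, 0.1, 1, 0, 0, 0, 0.2]
    - [-0.1, 0.1, 1.5, 0, 0, 0, 0.2]
    - [-0.1, 0.1, 1.8, 0, 0, 0, 0.2]
    - [-0.1, 0.1, 1.8, 0, 0, 0, 0.2]

```text
time: 24.7
position: [0.5758, 0.1117, 0.0422]
tool_rot: [0.341, 0.94, -0.0, -0.001]
ft_force: [0.1, 0.2, -0.1]
grip_width: 0.0339
```

Call:
apply_moves:
  series:
    - [0, 0, 0.15, 0, 0, 0, 0.2]
    - [0, 0, 0.25, 0, 0, 0, 0.2]
    - [0, 0, 0.25, 0, 0, 0, 0.2]

```text
time: 24.95
position: [0.5765, 0.1118, 0.0405]
tool_rot: [0.341, 0.94, 0.0, 0.0]
ft_force: [-0.2, 0.6, -0.5]
grip_width: 0.0341
```

Call:
apply_moves:
  series:
    - [0, 0, 0.15, 0, 0, 0, 0.2]
    - [0, 0, 0.2, 0, 0, 0, 0.2]
    - [0, 0, 0.2, 0, 0, 0, 0.2]

```text
time: 25.2
position: [0.5764, 0.1117, 0.0385]
tool_rot: [0.341, 0.94, -0.0, -0.0]
ft_force: [-0.5, 0.3, 0.1]
grip_width: 0.0344
```

Call:
apply_moves:
  series:
    - [0, 0, 0.1, 0, 0, 0, 0.2]
    - [0, 0, 0.1, 0, 0, 0, 0.2]

```text
time: 25.37
position: [0.5768, 0.1117, 0.038]
tool_rot: [0.341, 0.94, 0.0, 0.0]
ft_force: [-0.7, 0.1, 2.4]
grip_width: 0.0341
```

Seated, with contact at the expected height. I'll release, rise, and go for the bottle.

Call:
apply_moves:
  series:
    - [0, 0, 0, 0, 0, 0, 0.6]
    - [0, 0, 0, 0, 0, 0, 1]
    - [0, 0, 0, 0, 0, 0, 1]
    - [0, 0, 0, 0, 0, 0, 1]
    - [0, 0, 0, 0, 0, 0, 1]

```text
time: 25.78
position: [0.5764, 0.1117, 0.0374]
tool_rot: [0.341, 0.94, -0.0, -0.0]
ft_force: [0.4, 0.3, -0.9]
grip_width: 0.0595
```

Call:
apply_moves:
  series:
    - [0, 0, 0, 0, 0, 0, 1]
    - [0, 0, -1.5, 0, 0, 0, 1]
    - [0, 0, -5, 0, 0, 0, 1]
    - [0, 0, -9, 0, 0, 0, 1]
    - [0, 0, -12.7, 0, 0, 0, 1]

```text
time: 26.2
position: [0.5759, 0.1117, 0.1656]
tool_rot: [0.341, 0.94, -0.0, -0.001]
ft_force: [0.8, -0.1, -0.0]
grip_width: 0.0855
```

Call:
apply_moves:
  series:
    - [0, 0, 0, 0, 0, 7, 1]
    - [0, 0, 0, 0, 0, 14, 1]
    - [0, 0, 0, 0, 0, 20, 1]
    - [0, 0, 0, 0, 0, 20, 1]
    - [0, 0, 0, 0, 0, 20, 1]

```text
time: 26.62
position: [0.5763, 0.1117, 0.1645]
tool_rot: [0.498, 0.867, -0.0, -0.0]
ft_force: [-0.2, 0.4, -0.2]
grip_width: 0.0867
```

Run:
```python
from h import *
o=robot.get_obs()
print(goto([.5674,-.0369,.165],np.radians(30)),o["position"],o["grip_width"],o["ft_force"])
```

```text
(array([-12.39,  -8.26,  -0.05]), array([-0. , -0. ,  0.3])) [0.57627263 0.1116955  0.16450446] 0.08668051248397936 [-0.23281643  0.35284128 -0.16101408]
```

Call:
apply_moves:
  series:
    - [-3, -2, 0, 0, 0, 0.3, 1]
    - [-6, -4, 0, 0, 0, 0.3, 1]
    - [-9, -6, 0, 0, 0, 0.3, 1]
    - [-12, -8, 0, 0, 0, 0.3, 1]
    - [-12.4, -8.3, 0, 0, 0, 0.3, 1]

```text
time: 27.03
position: [0.5672, -0.0425, 0.1643]
tool_rot: [0.502, 0.865, -0.001, 0.001]
ft_force: [-0.1, 0.2, 0.1]
grip_width: 0.0871
```

Call:
apply_moves:
  series:
    - [0, 0, 0, 0, 0, 0, 1]
    - [0, 0, 0, 0, 0, 0, 1]

```text
time: 27.2
position: [0.5666, -0.0371, 0.1642]
tool_rot: [0.501, 0.865, 0.0, -0.001]
ft_force: [-0.6, 0.3, 0.6]
grip_width: 0.0869
```

Run:
```python
from h import *
o=robot.get_obs()
print(goto([.5674,-.0369,.0616],np.radians(30)),o["position"],o["grip_width"],o["ft_force"])
```

```text
(array([-0.03,  0.08, 10.26]), array([-0. , -0.1, -0.2])) [ 0.56661109 -0.0370993   0.16421953] 0.08685122496391871 [-0.59023519  0.26234192  0.60277395]
```

Call:
apply_moves:
  series:
    - [0, 0.05, 2.5, 0, 0, -0.2, 1]
    - [0, 0.05, 5, 0, 0, -0.2, 1]
    - [0, 0.05, 7.5, 0, 0, -0.2, 1]
    - [0, 0.05, 9.5, 0, 0, -0.2, 1]
    - [0, 0.05, 10.1, 0, 0, -0.2, 1]

```text
time: 27.62
position: [0.5652, -0.0344, 0.0606]
tool_rot: [0.499, 0.867, -0.001, -0.003]
ft_force: [-0.6, 0.9, -0.6]
grip_width: 0.0869
```

Call:
apply_moves:
  series:
    - [0, 0, 0, 0, 0, 0, 1]
    - [0, 0, 0, 0, 0, 0, 1]
    - [0, 0, 0, 0, 0, 0, 0.5]
    - [0, 0, 0, 0, 0, 0, 0.3]
    - [0, 0, 0, 0, 0, 0, 0.3]
  newtons: 20

```text
time: 28.03
position: [0.5681, -0.037, 0.0648]
tool_rot: [0.5, 0.866, 0.0, 0.001]
ft_force: [-0.2, -0.5, 0.3]
grip_width: 0.0742
```

Call:
apply_moves:
  series:
    - [0, 0, 0, 0, 0, 0, 0.3]
    - [0, 0, 0, 0, 0, 0, 0.3]
    - [0, 0, 0, 0, 0, 0, 0.3]
    - [0, 0, 0, 0, 0, 0, 0.3]
    - [0, 0, 0, 0, 0, 0, 0.3]

```text
time: 28.45
position: [0.5675, -0.037, 0.0637]
tool_rot: [0.5, 0.866, 0.0, 0.0]
ft_force: [-0.4, 0.3, 0.1]
grip_width: 0.0465
```

Call:
apply_moves:
  series:
    - [0, 0, -0.7, 0, 0, 0, 0.3]
    - [0, 0, -2, 0, 0, 0, 0.3]
    - [0, 0, -3.5, 0, 0, 0, 0.3]
    - [0, 0, -5, 0, 0, 0, 0.3]
    - [0, 0, -5, 0, 0, 0, 0.3]

```text
time: 28.87
position: [0.5689, -0.0373, 0.1162]
tool_rot: [0.5, 0.866, 0.001, 0.002]
ft_force: [0.8, 0.2, -1.8]
grip_width: 0.047
```

Call:
apply_moves:
  series:
    - [0, 0, 0, 0, 0, 0, 0.3]
    - [0, 0, 0, 0, 0, 0, 0.3]

```text
time: 29.03
position: [0.5667, -0.0368, 0.1131]
tool_rot: [0.5, 0.866, -0.0, -0.001]
ft_force: [0.8, 0.8, -0.6]
grip_width: 0.0469
```

Run:
```python
from h import *
o=robot.get_obs()
print(goto([.5196,.1422,.0657],np.radians(30)),o["position"],o["grip_width"],o["ft_force"])
```

```text
(array([17.86,  4.88,  4.75]), array([-0., -0.,  0.])) [ 0.56674665 -0.03681565  0.11307735] 0.046907975482213565 [ 0.78195366  0.78957107 -0.58566316]
```

Call:
apply_moves:
  series:
    - [1, 0.3, -1, 0, 0, 0, 0.3]
    - [3.5, 1, -2, 0, 0, 0, 0.3]
    - [6, 1.6, -3, 0, 0, 0, 0.3]
    - [8.5, 2.3, -3, 0, 0, 0, 0.3]
    - [11, 3, -3, 0, 0, 0, 0.3]

```text
time: 29.45
position: [0.5375, 0.0749, 0.1439]
tool_rot: [0.5, 0.866, 0.0, -0.0]
ft_force: [0.8, 0.8, -0.6]
grip_width: 0.0466
```

Call:
apply_moves:
  series:
    - [2.5, 0.7, 0, 0, 0, 0, 0.3]
    - [4.8, 1.3, 0, 0, 0, 0, 0.3]
    - [6.4, 1.75, 0, 0, 0, 0, 0.3]
    - [6.9, 1.9, 0, 0, 0, 0, 0.3]
    - [6.9, 1.9, 0, 0, 0, 0, 0.3]

```text
time: 29.87
position: [0.5191, 0.1441, 0.1433]
tool_rot: [0.499, 0.867, -0.0, -0.001]
ft_force: [-0.0, -0.4, -2.4]
grip_width: 0.047
```

Call:
apply_moves:
  series:
    - [0, 0, 1.5, 0, 0, 0, 0.3]
    - [0, 0, 3, 0, 0, 0, 0.3]
    - [0, 0, 4, 0, 0, 0, 0.3]
    - [0, 0, 4, 0, 0, 0, 0.3]
    - [0, 0, 4, 0, 0, 0, 0.3]

```text
time: 30.28
position: [0.52, 0.1418, 0.103]
tool_rot: [0.5, 0.866, -0.001, -0.001]
ft_force: [0.4, 0.7, -1.9]
grip_width: 0.0462
```

Run:
```python
from h import *
o=robot.get_obs()
print(goto([.5196,.1422,.0657],np.radians(30)),o["position"],o["grip_width"],o["ft_force"])
t=robot.camera("top")[:,:,::-1];s=robot.camera("side")[:,:,::-1]
cv2.imwrite("pics/b6.png",np.hstack([cv2.resize(t[135:255,150:310],None,fx=2.5,fy=2.5,interpolation=2),cv2.resize(s[130:250,180:340],None,fx=2.5,fy=2.5,interpolation=2)]))
```

```text
(array([ 0.05, -0.01,  3.73]), array([-0.1, -0. , -0. ])) [0.52004578 0.14180107 0.10298759] 0.046238224528670255 [ 0.41423936  0.66405195 -1.94191672]
```

View pics/b6.png

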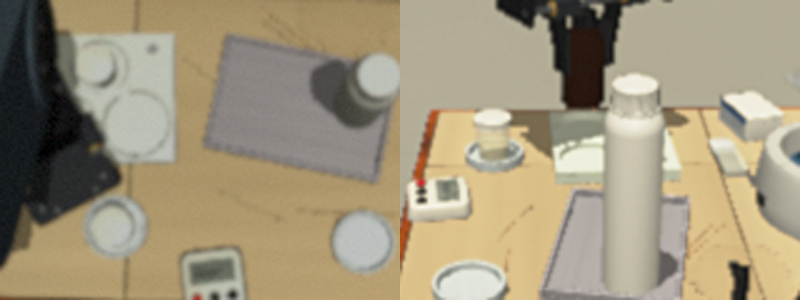

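The used cup sits centred in its holder (115,227), the fresh cup is in the rack's back pocket (98,67), and the other holder is empty. The bottle is held upright over its own pocket, so I'll lower it.

Call:
apply_moves:
  series:
    - [0, 0, 1, 0, 0, 0, 0.3]
    - [0, 0, 2, 0, 0, 0, 0.3]
    - [0, 0, 3, 0, 0, 0, 0.3]
    - [0, 0, 3.4, 0, 0, 0, 0.3]
    - [0, 0, 3.4, 0, 0, 0, 0.3]

```text
time: 30.8
position: [0.519, 0.1425, 0.0679]
tool_rot: [0.5, 0.866, -0.001, -0.001]
ft_force: [-0.6, -0.2, -2.2]
grip_width: 0.0467
```

Call:
apply_moves:
  series:
    - [0, 0, 0.1, 0, 0, 0, 0.3]
    - [0, 0, 0.2, 0, 0, 0, 0.3]
    - [0, 0, 0.2, 0, 0, 0, 0.3]

```text
time: 31.05
position: [0.5204, 0.1426, 0.0676]
tool_rot: [0.5, 0.866, 0.0, 0.0]
ft_force: [0.5, -0.4, -1.6]
grip_width: 0.0468
```

Call:
apply_moves:
  series:
    - [0, 0, 0.1, 0, 0, 0, 0.3]
    - [0, 0, 0.2, 0, 0, 0, 0.3]
    - [0, 0, 0.2, 0, 0, 0, 0.3]

```text
time: 31.3
position: [0.5205, 0.1426, 0.0657]
tool_rot: [0.5, 0.866, 0.0, 0.0]
ft_force: [0.5, -0.4, -1.4]
grip_width: 0.0467
```

Call:
apply_moves:
  series:
    - [0, 0, 0.1, 0, 0, 0, 0.3]
    - [0, 0, 0.1, 0, 0, 0, 0.3]

```text
time: 31.47
position: [0.5205, 0.1426, 0.0656]
tool_rot: [0.5, 0.866, 0.0, 0.0]
ft_force: [-0.0, -0.1, 5.5]
grip_width: 0.0466
```

Call:
apply_moves:
  series:
    - [0, 0, 0, 0, 0, 0, 0.7]
    - [0, 0, 0, 0, 0, 0, 1]
    - [0, 0, 0, 0, 0, 0, 1]
    - [0, 0, 0, 0, 0, 0, 1]
    - [0, 0, 0, 0, 0, 0, 1]

```text
time: 31.88
position: [0.5202, 0.1426, 0.0644]
tool_rot: [0.5, 0.866, -0.0, -0.0]
ft_force: [-0.1, 0.2, 0.4]
grip_width: 0.072
```

Call:
apply_moves:
  series:
    - [0, 0, 0, 0, 0, 0, 1]
    - [0, 0, -2, 0, 0, 0, 1]
    - [0, 0, -5, 0, 0, 0, 1]
    - [0, 0, -8, 0, 0, 0, 1]
    - [0, 0, -11, 0, 0, 0, 1]

```text
time: 32.3
position: [0.5197, 0.1425, 0.1753]
tool_rot: [0.5, 0.866, -0.0, -0.001]
ft_force: [0.7, 0.2, 1.1]
grip_width: 0.0867
```

Call:
apply_moves:
  series:
    - [0, 0, -3, 0, 0, 0, 1]
    - [0, 0, -6, 0, 0, 0, 1]
    - [0, 0, -7, 0, 0, 0, 1]
    - [0, 0, -7, 0, 0, 0, 1]
    - [0, 0, -7, 0, 0, 0, 1]

```text
time: 32.72
position: [0.5198, 0.1425, 0.2441]
tool_rot: [0.5, 0.866, -0.0, -0.0]
ft_force: [-0.2, 0.0, -0.4]
grip_width: 0.0871
```

Run:
```python
from h import *
o=robot.get_obs()
print(goto([.5506,-.1459,.245],np.radians(30)),o["position"],o["grip_width"],o["ft_force"])
```

```text
(array([-26.51, -11.76,  -0.08]), array([-0., -0.,  0.])) [0.51981316 0.14252484 0.24414709] 0.08708594796979122 [-0.17661398  0.02517506 -0.37874604]
```

Call:
apply_moves:
  series:
    - [-3.5, -1.55, 0, 0, 0, 0, 1]
    - [-7, -3.1, 0, 0, 0, 0, 1]
    - [-10.5, -4.7, 0, 0, 0, 0, 1]
    - [-13.5, -6, 0, 0, 0, 0, 1]
    - [-13.5, -6, 0, 0, 0, 0, 1]

```text
time: 33.13
position: [0.5359, -0.0096, 0.242]
tool_rot: [0.502, 0.865, -0.002, -0.001]
ft_force: [0.3, -0.0, 0.4]
grip_width: 0.0872
```

Call:
apply_moves:
  series:
    - [-3.5, -1.55, 0, 0, 0, 0, 1]
    - [-7, -3.1, 0, 0, 0, 0, 1]
    - [-10.5, -4.7, 0, 0, 0, 0, 1]
    - [-13, -5.8, 0, 0, 0, 0, 1]
    - [-13, -5.8, 0, 0, 0, 0, 1]

```text
time: 33.55
position: [0.5508, -0.1506, 0.242]
tool_rot: [0.502, 0.865, -0.001, -0.001]
ft_force: [-0.2, -0.6, 0.0]
grip_width: 0.0872
```

Call:
apply_moves:
  series:
    - [0, 0, 0, 0, 0, 0, 1]
    - [0, 0, 0, 0, 0, 0, 1]
    - [0, 0, 0, 0, 0, 0, 1]

```text
time: 33.8
position: [0.5497, -0.1441, 0.2433]
tool_rot: [0.499, 0.866, 0.0, -0.002]
ft_force: [0.6, 0.3, 0.4]
grip_width: 0.0869
```

Run:
```python
from h import *
o=robot.get_obs()
print(goto([.5506,-.1459,.1441],np.radians(30)),o["position"],o["grip_width"],o["ft_force"])
```

```text
(array([-0.23,  0.01,  9.92]), array([-0.1, -0.2,  0.1])) [ 0.54966521 -0.144097    0.24326861] 0.08688040879992323 [0.64366128 0.25135931 0.40530153]
```

Call:
apply_moves:
  series:
    - [0, 0, 2.5, 0, 0, 0, 1]
    - [0, 0, 5, 0, 0, 0, 1]
    - [0, 0, 7.5, 0, 0, 0, 1]
    - [0, 0, 9.5, 0, 0, 0, 1]
    - [0, 0, 9.9, 0, 0, 0, 1]

```text
time: 34.22
position: [0.548, -0.1431, 0.1421]
tool_rot: [0.499, 0.867, -0.0, -0.004]
ft_force: [-0.9, 1.7, -0.2]
grip_width: 0.0873
```

Call:
apply_moves:
  series:
    - [0, 0, 0, 0, 0, 0, 1]
    - [0, 0, 0, 0, 0, 0, 1]
    - [0, 0, 0, 0, 0, 0, 1]

```text
time: 34.47
position: [0.5516, -0.1458, 0.147]
tool_rot: [0.5, 0.866, 0.0, 0.001]
ft_force: [-0.6, -0.2, -0.4]
grip_width: 0.0873
```

Call:
apply_moves:
  series:
    - [0, 0, 0, 0, 0, 0, 0.5]
    - [0, 0, 0, 0, 0, 0, 0.3]
    - [0, 0, 0, 0, 0, 0, 0.3]
    - [0, 0, 0, 0, 0, 0, 0.3]
    - [0, 0, 0, 0, 0, 0, 0.3]

```text
time: 34.88
position: [0.5507, -0.146, 0.1459]
tool_rot: [0.5, 0.866, 0.0, 0.0]
ft_force: [-0.7, 0.5, 0.1]
grip_width: 0.0613
```

Call:
apply_moves:
  series:
    - [0, 0, 0, 0, 0, 0, 0.3]
    - [0, 0, 0, 0, 0, 0, 0.3]
    - [0, 0, 0, 0, 0, 0, 0.3]
    - [0, 0, 0, 0, 0, 0, 0.3]
    - [0, 0, 0, 0, 0, 0, 0.3]

```text
time: 35.3
position: [0.5508, -0.1459, 0.1456]
tool_rot: [0.5, 0.866, 0.0, 0.0]
ft_force: [-0.7, 1.3, 0.7]
grip_width: 0.047
```

Call:
apply_moves:
  series:
    - [0, 0, -0.7, 0, 0, 0, 0.3]
    - [0, 0, -2, 0, 0, 0, 0.3]
    - [0, 0, -3.5, 0, 0, 0, 0.3]
    - [0, 0, -5, 0, 0, 0, 0.3]
    - [0, 0, -5, 0, 0, 0, 0.3]

```text
time: 35.72
position: [0.5521, -0.1467, 0.1983]
tool_rot: [0.5, 0.866, 0.0, 0.003]
ft_force: [-0.2, -0.3, -1.3]
grip_width: 0.0472
```

Call:
apply_moves:
  series:
    - [0, 0, 0, 0, 0, 0, 0.3]
    - [0, 0, 0, 0, 0, 0, 0.3]

```text
time: 35.88
position: [0.5498, -0.1456, 0.1949]
tool_rot: [0.5, 0.866, -0.0, -0.001]
ft_force: [0.2, 0.5, -3.1]
grip_width: 0.0472
```

Run:
```python
from h import *
o=robot.get_obs()
print(goto([.5248,.0715,.1476],np.radians(30)),o["position"],o["grip_width"],o["ft_force"])
```

```text
(array([20.05,  8.7 ,  4.75]), array([-0.1, -0.1,  0. ])) [ 0.54984682 -0.14564054  0.19487955] 0.04721689273327334 [ 0.18463481  0.5237633  -3.07052596]
```

Call:
apply_moves:
  series:
    - [1.2, 0.5, 0, 0, 0, 0, 0.3]
    - [3.5, 1.5, 0, 0, 0, 0, 0.3]
    - [6, 2.6, 0, 0, 0, 0, 0.3]
    - [8.5, 3.65, 0, 0, 0, 0, 0.3]
    - [11, 4.75, 0, 0, 0, 0, 0.3]

```text
time: 36.3
position: [0.5351, -0.0249, 0.1944]
tool_rot: [0.5, 0.866, -0.0, -0.002]
ft_force: [-0.7, -0.3, -0.8]
grip_width: 0.0471
```

Call:
apply_moves:
  series:
    - [2.5, 1.1, 0, 0, 0, 0, 0.3]
    - [5, 2.15, 0, 0, 0, 0, 0.3]
    - [7.3, 3.1, 0, 0, 0, 0, 0.3]
    - [8.7, 3.75, 0, 0, 0, 0, 0.3]
    - [9.1, 3.9, 0, 0, 0, 0, 0.3]

```text
time: 36.72
position: [0.5228, 0.0747, 0.1945]
tool_rot: [0.499, 0.867, -0.0, -0.002]
ft_force: [0.0, -0.8, -2.9]
grip_width: 0.047
```

Call:
apply_moves:
  series:
    - [0, 0, 1, 0, 0, 0, 0.3]
    - [0, 0, 2, 0, 0, 0, 0.3]
    - [0, 0, 2, 0, 0, 0, 0.3]
    - [0, 0, 2, 0, 0, 0, 0.3]
    - [0, 0, 2, 0, 0, 0, 0.3]

```text
time: 37.13
position: [0.525, 0.0704, 0.175]
tool_rot: [0.501, 0.866, -0.0, -0.0]
ft_force: [0.6, -0.9, -1.8]
grip_width: 0.047
```

Run:
```python
from h import *
o=robot.get_obs()
print(goto([.5248,.0715,.1476],np.radians(30)),o["position"],o["grip_width"],o["ft_force"])
```

```text
(array([0.1 , 0.04, 2.74]), array([-0. , -0. , -0.1])) [0.52500056 0.07042393 0.17500657] 0.046976780220711604 [ 0.64121007 -0.91073411 -1.75604394]
```

Call:
apply_moves:
  series:
    - [0, 0, 0.8, 0, 0, 0, 0.3]
    - [0, 0, 1.6, 0, 0, 0, 0.3]
    - [0, 0, 2.2, 0, 0, 0, 0.3]
    - [0, 0, 2.4, 0, 0, 0, 0.3]
    - [0, 0, 2.4, 0, 0, 0, 0.3]

```text
time: 37.55
position: [0.5243, 0.0714, 0.1506]
tool_rot: [0.5, 0.866, -0.0, -0.001]
ft_force: [-0.1, -0.4, -2.5]
grip_width: 0.047
```

Call:
apply_moves:
  series:
    - [0, 0, 0.1, 0, 0, 0, 0.3]
    - [0, 0, 0.2, 0, 0, 0, 0.3]
    - [0, 0, 0.2, 0, 0, 0, 0.3]

```text
time: 37.8
position: [0.5251, 0.0714, 0.1496]
tool_rot: [0.5, 0.866, 0.0, 0.0]
ft_force: [0.2, -0.6, -2.4]
grip_width: 0.0472
```

Call:
apply_moves:
  series:
    - [0, 0, 0.1, 0, 0, 0, 0.3]
    - [0, 0, 0.1, 0, 0, 0, 0.3]

```text
time: 37.97
position: [0.525, 0.0714, 0.1486]
tool_rot: [0.5, 0.866, 0.0, 0.0]
ft_force: [0.8, 0.2, -2.7]
grip_width: 0.047
```

Call:
apply_moves:
  series:
    - [0, 0, 0.1, 0, 0, 0, 0.3]
    - [0, 0, 0.1, 0, 0, 0, 0.3]

```text
time: 38.13
position: [0.5251, 0.0714, 0.1476]
tool_rot: [0.5, 0.866, 0.0, 0.0]
ft_force: [-0.3, 0.0, -1.4]
grip_width: 0.0471
```

Call:
apply_moves:
  series:
    - [0, 0, 0.07, 0, 0, 0, 0.3]
    - [0, 0, 0.07, 0, 0, 0, 0.3]

```text
time: 38.3
position: [0.5253, 0.0714, 0.1475]
tool_rot: [0.5, 0.866, 0.0, 0.0]
ft_force: [-0.3, -0.5, 3.9]
grip_width: 0.0468
```

Call:
apply_moves:
  series:
    - [0, 0, 0, 0, 0, 0, 0.7]
    - [0, 0, 0, 0, 0, 0, 1]
    - [0, 0, 0, 0, 0, 0, 1]
    - [0, 0, 0, 0, 0, 0, 1]
    - [0, 0, 0, 0, 0, 0, 1]

```text
time: 38.72
position: [0.5249, 0.0714, 0.1467]
tool_rot: [0.5, 0.866, -0.0, -0.0]
ft_force: [-0.5, -0.3, -0.9]
grip_width: 0.0725
```

Call:
apply_moves:
  series:
    - [0, 0, 0, 0, 0, 0, 1]
    - [0, 0, -2, 0, 0, 0, 1]
    - [0, 0, -5, 0, 0, 0, 1]
    - [0, 0, -8, 0, 0, 0, 1]
    - [0, 0, -11, 0, 0, 0, 1]

```text
time: 39.13
position: [0.5245, 0.0714, 0.2577]
tool_rot: [0.5, 0.866, -0.0, -0.001]
ft_force: [-0.4, -0.7, 0.3]
grip_width: 0.0865
```

Call:
apply_moves:
  series:
    - [4, 0, 0, 0, 0, 0, 1]
    - [8, 0, 0, 0, 0, 0, 1]
    - [12, 0, 0, 0, 0, 0, 1]
    - [16, 0, 0, 0, 0, 0, 1]
    - [18, 0, 0, 0, 0, 0, 1]

```text
time: 39.55
position: [0.4318, 0.2299, 0.2569]
tool_rot: [0.499, 0.867, -0.0, -0.001]
ft_force: [-0.6, -0.4, 0.9]
grip_width: 0.0873
```

Call:
apply_moves:
  series:
    - [4, 0, 0, 0, 0, 0, 1]
    - [8, 0, 0, 0, 0, 0, 1]
    - [12, 0, 0, 0, 0, 0, 1]
    - [14, 0, 0, 0, 0, 0, 1]
    - [14, 0, 0, 0, 0, 0, 1]

```text
time: 39.97
position: [0.3623, 0.3514, 0.2568]
tool_rot: [0.498, 0.867, 0.0, -0.001]
ft_force: [-0.4, -0.2, -0.3]
grip_width: 0.087
```

Run:
```python
from h import *
o=robot.get_obs();print(o["position"],o["time"])
t=robot.camera("top")[:,:,::-1];s=robot.camera("side")[:,:,::-1]
cv2.imwrite("pics/b7.png",np.hstack([cv2.resize(t[135:255,150:310],None,fx=2.5,fy=2.5,interpolation=2),cv2.resize(s[130:250,180:340],None,fx=2.5,fy=2.5,interpolation=2)]))
cv2.imwrite("pics/top_end.png",t)
a=cv2.imread("pics/top0.png").astype(int)
d=np.abs(a-t.astype(int)).max(2)[146:205,155:222];print("changed px in rack region:",(d>40).sum())
```

```text
[0.36232682 0.3514447  0.2568344 ] 39.9667
changed px in rack region: 133
```

View pics/b7.png

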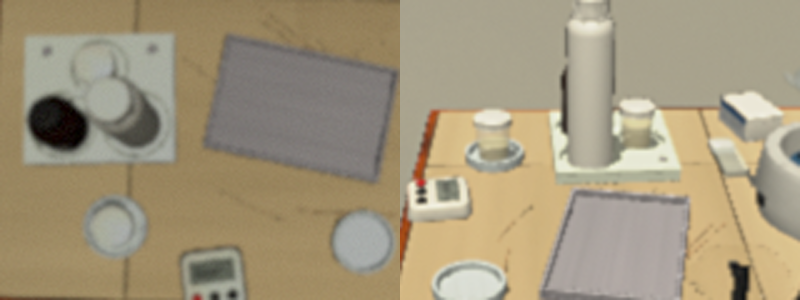

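Everything stands as required: bottle, jar and fresh cup in the rack, used cup in its holder, tray empty. The jar cap is at (193.7,174.3) px against (193.1,173.9) at the start.

Call:
apply_moves:
  series:
    - [0, 0, 0, 0, 0, 0, 1]
    - [0, 0, 0, 0, 0, 0, 1]
    - [0, 0, 0, 0, 0, 0, 1]

```text
time: 40.32
position: [0.3657, 0.3475, 0.2568]
tool_rot: [0.501, 0.866, -0.0, 0.0]
ft_force: [0.4, -0.8, 0.2]
grip_width: 0.0865
```

```bash
python3 -c "
from rig import robot
print(robot.get_obs()['joint_velocities']);print(robot.hand_in())"
```

```text
[ 5.93782615e-04 -1.10910568e-03 -2.72683719e-03  3.65390603e-03
  5.57592839e-05  4.91285672e-04]
the job is handed in; nothing more can be done
None
```

The exchange is finished and handed in at about 40 s of the 128 s allowed. I moved the jar and bottle to the tray, put the used cup in the empty holder and the fresh cup in the rack's back pocket, then returned the bottle and jar to their own pockets.

- **Seating:** Every placing made contact with its floor at the height I expected, to within about 0.5 mm.
- **Position:** The last top and side views show everything upright and the tray empty. The bottle and jar were set down within about 1 mm, by arm position, of where I picked them up. The jar's cap is within about 1 px of its starting place in the image.
- **Arm at hand-in:** The gripper was open and well clear of everything, with the arm practically at rest.
- **Disagreement:** The top and side cameras differed by about 5 mm in y on most things. I used values between the two, and the grasps and fits bore that out.
- **Rough check:** I also counted changed pixels in the rack area before and after. It found 133, which I put down to the exchanged cup and small shifts but did not look into further.

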